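# Change over the spring clips on a slide stage

### The job

The left spring clip lies right across the well of the glass slide that is to be viewed, so change over to the other clip without shifting the slide. First pinch the right clip's knob, lift its tip over the slide's edge and swing it over the white frosted end, then ease it down by feel until the tip rests on the glass before you let go: it must neither snap down nor be pressed onto the glass, so keep the force on the glass under 8 N. Only when it holds the slide, lift the left clip off the glass and swing it well out to its side, clear of the slide; lift the clips only as far as needed (a tip more than 15 mm above the stage plate bends for good), keep the fingers off the glass and leave the other things alone.

Things in the scene. Friction and masses are not known exactly. Their poses are not given: they have to be found in the camera images.
- stage: slide stage with a lamp inside: a white box 146 x 214 mm (x, y) standing fast on the worktop, with a grey stage plate on top 45 mm above its underside, dimmer and switch on its front; origin at the centre of its underside, -x axis to the front, y to the left. In the plate sits a round opal insert, 104 mm across, set on levelling screws: it carries the slide and stands 0.5 to 2.5 mm above the plate, differently each time and not reported.
- slide: thick glass cavity slide, 38 x 76 x 3 mm (x, y, z), lying loose and flat on the insert; origin at the centre of its underside, y axis along its length to the left. Round ground well with grains in it, 19 mm across, 22 mm left of its middle; the 18 mm at its right end are frosted white.
- slide_left (a point): middle of the slide's left end edge, top face (38 mm from its middle, 3 mm above its underside)
- slide_right (a point): middle of the slide's right (frosted) end edge, top face
- right_clip (a joint): swing of the right-hand clip about its upright pivot screw, rad: 0 = blade points straight to the stage's front (the stage's -x), growing as the tip swings outward to the right (the stage's -y), range -0.55 to 1.5; starts parked at 0.75 to 1.2, its blade beside the insert; near -0.1 its tip is over the slide's right end. Stiff enough (0.04 N m) to stay where it is left.
- right_blade: sprung steel blade of the right-hand clip, 9.5 mm wide; origin at its root, 8 mm from the pivot axis, 9 mm above the plate; -x points to the tip. It bends up about its root. The tip weighs 2 to 3.5 N on the slide. Lifting at the knob takes 3 N at first, 6 N at 5 mm; a firm pinch, hindering the knob's tilt, makes it 2 to 3 N per mm, up to 12 N. Pressed on the glass: 10 N per mm or more.
- right_knob (a point): middle of the right-hand clip's black plastic knob: an upright stud 10 mm across and 19 mm tall standing on the blade 45 mm from the pivot axis; this point lies 10 mm above the knob's foot and 9 mm below its top. Pinch it here to lift and swing the clip; the tip rises 1.35 times as much as the knob, and the knob moves in towards the pivot by about 0.23 mm for each mm it rises.
- right_tip (a point): underside of the right-hand clip's rolled tip, which presses on the glass: 58 mm from the pivot axis, 13 mm beyond the knob, 9.5 mm wide; beyond it the blade turns up for 6 mm. With nothing under it the tip hangs 2.6 mm above the stage plate.
- right_pivot (a point): right-hand pivot axis at the height of the stage plate, 52 mm behind (+x) and 34 mm to the right of the stage's middle; its brass screw head is 14 mm across and 16 mm high.
- left_clip (a joint): swing of the left-hand clip about its upright pivot screw, rad: 0 = blade points straight to the stage's front (the stage's -x), growing as the tip swings outward to the left (the stage's +y), range -0.55 to 1.5; starts near -0.2, its tip pressing on the slide over the well; parked out of the way it would stand at 0.75 to 1.2 like the other. Stiff enough (0.04 N m) to stay where it is left.
- left_blade: sprung steel blade of the left-hand clip, 9.5 mm wide; origin at its root, 8 mm from the pivot axis, 9 mm above the plate; -x points to the tip. It bends up about its root. The tip weighs 2 to 3.5 N on the slide. Lifting at the knob takes 3 N at first, 6 N at 5 mm; a firm pinch, hindering the knob's tilt, makes it 2 to 3 N per mm, up to 12 N. Pressed on the glass: 10 N per mm or more.
- left_knob (a point): middle of the left-hand clip's black plastic knob: an upright stud 10 mm across and 19 mm tall standing on the blade 45 mm from the pivot axis; this point lies 10 mm above the knob's foot and 9 mm below its top. Pinch it here to lift and swing the clip; the tip rises 1.35 times as much as the knob, and the knob moves in towards the pivot by about 0.23 mm for each mm it rises.
- left_tip (a point): underside of the left-hand clip's rolled tip, which presses on the glass: 58 mm from the pivot axis, 13 mm beyond the knob, 9.5 mm wide; beyond it the blade turns up for 6 mm. With nothing under it the tip hangs 2.6 mm above the stage plate.
- left_pivot (a point): left-hand pivot axis at the height of the stage plate, 52 mm behind (+x) and 34 mm to the left of the stage's middle; its brass screw head is 14 mm across and 16 mm high.
- petri: bystander: closed petri dish, 62 mm across, 14 mm high, left of the stage; origin under its centre
- tweezers: bystander: steel tweezers, 124 x 14 x 9 mm, lying right of the stage; origin under their middle
- vial: bystander: glass vial with white cap, 24 mm across, 54 mm tall, right of the stage; origin under its centre

How it is judged:
By the outcome, as a careful person would: the job done as asked, in the order asked, and still so for the second after the job is handed in, with the robot touching nothing.
It also fails if it takes over 67 s, if anything falls off the work surface, if the arm or the gripper's body presses on something with over 40 N, if the wrist force passes 120 N, or if a joint passes its speed limit or range.

### The arm

A 7-joint arm with a two-finger parallel gripper is mounted at the origin on a cart in front of the work surface, level with it; the furniture and walls round the work are solid. World frame = base frame: x ahead of the robot, y to its left, z up, the work surface at z = 0. Lengths are in m, angles in degrees, forces in N, time in s.
With the tool pointing down it reaches from about 0.35 to 0.9 m from the base axis. Payload 7.2 kg.
Tool frame: the origin (TCP) lies at the centre of the arm's flange, where the gripper is bolted on; the fingertips stand 173 mm ahead of it and the grasp point (between the pads) lies 155 mm ahead of it; z points along the fingers, y is the direction in which the jaws open and shut (so a half turn about z gives the same grasp; the last joint's range is limited). The gripper opens to 85 mm and grips with 20 to 120 N. Pads are 22 mm wide; open, the fingers measure 114 mm over their backs; the gripper's body (76 mm by 85 mm) begins 54 mm behind the grasp point. The pads swing forward as they close: fully open they stand 13 mm farther back than shut.
Start: joints at [60.837, 23.554, -0.728, 91.456, 0.321, 64.991, -4.71], TCP at [0.267, -0.565, 0.405] pointing down, gripper open.
Joint ranges: [-169.25, 169.25], [-16.82, 113.86], [-84.01, 82.57], [7.8, 145.47], [-59.2, 239.2], [7.22, 106.19], [-163.78, 163.78]. Speed limits (degrees/s): [136.94, 136.94, 172.46, 172.46, 180, 180, 180].

### API

Orientations are given as [roll, pitch, yaw] about the fixed x, y, z axes, in that order (R = Rz(yaw) Ry(pitch) Rx(roll)).
In Python, from workcell import monitor, eyes, close_job, spot_in, mark_of gives the robot as it stands.
- The arm moves only by the shell command python3 -m inch 'ROWS'. ROWS is JSON, a list of rows, each an object with "twist": the turn, a rotation vector about the tool's x, y, z in rad, a list of three; "translation": the shift along the tool's x, y, z in cm, a list of three; "fingers": the opening, from 0 (shut) to 1 (fully open). In form: [{"twist": [ax, ay, az], "translation": [dx, dy, dz], "fingers": fingers}, ...]. A call has 1 to 12 rows; each row is the pose to reach, as a shift and turn from the pose commanded when the call began, along the tool's axes at that moment; what a row does not reach only later rows make up. A row lasts 1/12 s, in which the tool goes at most 41.7 mm and 7.16 degrees, less where a joint would pass 70% of its speed; a pose out of reach is approached as far as the arm can. A call with a gripper value outside its range is refused whole. The fingers move at their own pace and stop on an object; the grip force is fixed at half the most. Time passes only in rows, so rows that repeat a pose let the fingers close. It gives the time, the measured TCP pose, the force and the opening at its end, in the units of the state.
- monitor.get_obs(): the state, without advancing time (a new reading comes with each control period).
- eyes.camera(name): name is "scene" or "top" or "wrist"; returns a dict with "color" (384x512x3 uint8, blue, green, red), "intrinsics" (3x3 intrinsics, pixels), "k1" (the pictures are not rectified: a ray, as slopes to the right and down, at radius r is drawn at 1 + k1 r^2 times it, then the intrinsics apply), "xyz" and "orientation" of the camera in the world. Camera axes: x right, y down, z forward; pixel columns grow to the right and rows downward; lengths in m; the calibration is good to about 2 mm. A picture is of the moment at which its call begins. There is no depth.
- close_job(): hands the job in, once; it reports no verdict.
Trained networks look in a picture, given as the dict that the camera call returned (one of the last four; its "shot" number tells which), for a name from the list of things; names that differ only in an ending like _2 or _b are one class to them, and where a whole thing is asked for, a point or a joint stands for the part that bears it (a point fixed in the world has none). Each returns a list of dicts, best first, with "score" (0 to 1); they miss things now and then, are a little off and sometimes report something else, mostly with a low value. They report only what shows in the picture. A call takes as long as a camera call.
- spot_in(picture, target): "centre" ([column, row] in pixels, amid what is visible of it).
- mark_of(picture, target): "centre" ([column, row] in pixels: a listed point, or the origin of a listed thing).
The state is a dict: "t": time; "q": joint angles; "qd": joint speeds; "joint_efforts": joint torques, N m; "ee_pos": TCP position; "tcp_rot": TCP orientation; "wrist_force": force on the tool from outside, world axes, zero at the start; "ft_torque": the same for the moment, N m; "finger_gap": finger opening in m.
Only numpy, scipy, OpenCV 4.12 (cv2) and the standard library are available. Lean on these libraries where they do the work, as an engineer would, in place of code of your own. Each camera call takes 0.05 s, during which the arm holds its last target.

## Working session

There is one attempt and no reset: what is moved stays moved. The work goes in short steps, Python scripts to look and compute and a shell command to move; the robot and the scene stay as the last step left them, time stands still between calls to the robot, and variables do not carry over. Pictures are saved under pics/ and viewed, and the job is handed in when it is done.

```bash
ls; mkdir -p pics; cat > h.py <<'E'
import numpy as np, cv2
from scipy.spatial.transform import Rotation as R
from workcell import monitor, eyes, close_job, spot_in, mark_of
def campose(c):
    o=np.array(c["orientation"],float)
    if o.shape==(3,3): M=o
    elif o.size==4: M=R.from_quat(o).as_matrix()
    else: M=R.from_euler('xyz',o,degrees=True).as_matrix()
    return np.array(c["xyz"],float),M
def ray(c,px):
    K=np.array(c["intrinsics"]);k=c["k1"]
    d=np.array([(px[0]-K[0,2])/K[0,0],(px[1]-K[1,2])/K[1,1]])
    u=d.copy()
    for _ in range(20): u=d/(1+k*(u@u))
    p,M=campose(c); v=M@np.array([u[0],u[1],1]); return p,v/np.linalg.norm(v)
def proj(c,X):
    K=np.array(c["intrinsics"]);p,M=campose(c); v=M.T@(np.array(X)-p); s=v[:2]/v[2]
    s=s*(1+c["k1"]*(s@s)); return np.array([K[0,0]*s[0]+K[0,2],K[1,1]*s[1]+K[1,2]])
def tri(obs):
    A=np.zeros((3,3));b=np.zeros(3)
    for c,px in obs:
        p,v=ray(c,px);P=np.eye(3)-np.outer(v,v);A+=P;b+=P@p
    X=np.linalg.solve(A,b)
    return X,[np.round(proj(c,X)-px,1) for c,px in obs]
def atz(c,px,z):
    p,v=ray(c,px);return p+v*(z-p[2])/v[2]
E
python3 - <<'E'
from h import *
o=monitor.get_obs();print(o)
cs={}
for n in("scene","top","wrist"):
    c=eyes.camera(n);cs[n]=c;cv2.imwrite(f"pics/{n}0.png",c["color"]);print(n,{k:v for k,v in c.items() if k!="color"})
for t in ["right_knob","left_knob","right_tip","left_tip","right_pivot","left_pivot","slide_left","slide_right","slide","stage"]:
    ob=[]
    for n,c in cs.items():
        m=mark_of(c,t)[:2]
        print(t,n,[(np.round(x["centre"],1).tolist(),round(x["score"],2)) for x in m])
        if m and m[0]["score"]>.4: ob.append((c,np.array(m[0]["centre"])))
    if len(ob)>1: print("   ",tri(ob))
print(monitor.get_obs()["t"])
E
```

```text
pics
{'t': 0.0, 'q': array([60.83753952, 23.60090522, -0.72793496, 91.5033643 ,  0.32161033,
       64.99049398, -4.7077553 ]), 'qd': array([ 0.07294141, -0.05828115, -0.05066226, -0.05288748, -0.04757299,
       -0.04647149,  0.0014885 ]), 'joint_efforts': array([ 8.14285386e-06, -6.00620413e+01,  6.81896489e-01, -2.99412614e+01,
        1.37439813e-02,  1.07450873e-02,  1.10928875e-05]), 'ee_pos': array([ 0.26653901, -0.56508259,  0.40384812]), 'tcp_rot': array([-1.79907577e+02,  7.41318093e-03,  2.52582043e+01]), 'wrist_force': array([-0.21111922, -0.47648847,  0.45369452]), 'ft_torque': array([-0.03782936, -0.00017304,  0.01403483]), 'finger_gap': 0.08523447609417363}
scene {'intrinsics': array([[395.10486962,   0.        , 255.36590617],
       [  0.        , 395.10486962, 191.59531629],
       [  0.        ,   0.        ,   1.        ]]), 'k1': -0.05782957247251363, 'xyz': array([ 0.01190485, -0.70347281,  0.42434287]), 'orientation': array([-115.50093532,    1.44664018,  -42.93354796]), 'shot': 1}
top {'intrinsics': array([[376.52014353,   0.        , 258.44744847],
       [  
[... 1988 characters left out ...]
rray([ 0.53857223, -0.19229727,  0.04777557]), [array([-0.4,  0.1]), array([ 0.2, -0.3])])
slide_right scene [([307.2, 213.9], 0.54)]
slide_right top [([306.2, 188.3], 0.77), ([341.8, 176.9], 0.67)]
slide_right wrist []
    (array([ 0.53985286, -0.27155972,  0.05152771]), [array([ 0.3, -0.1]), array([-0.2,  0.2])])
slide scene [([289.0, 209.9], 0.5)]
slide top [([289.8, 188.5], 0.72)]
slide wrist []
    (array([ 0.5384702 , -0.23039493,  0.04669032]), [array([ 2.4, -0.6]), array([-1.3,  1.7])])
stage scene [([290.5, 229.7], 0.66)]
stage top [([286.6, 196.5], 0.95)]
stage wrist []
    (array([ 5.34295740e-01, -2.30325480e-01,  2.75434181e-05]), [array([-0.8,  0.2]), array([ 0.4, -0.6])])
1.65
```

View images.

```bash
python3 - <<'E'
import cv2
t=cv2.imread("pics/top0.png")[130:260,210:390];cv2.imwrite("pics/top0c.png",cv2.resize(t,None,fx=4.4,fy=4.4,interpolation=cv2.INTER_CUBIC))
t=cv2.imread("pics/scene0.png")[150:290,200:400];cv2.imwrite("pics/scene0c.png",cv2.resize(t,None,fx=4,fy=4,interpolation=cv2.INTER_CUBIC))
E
```

```text
(no output)
```

View pics/top0c.png

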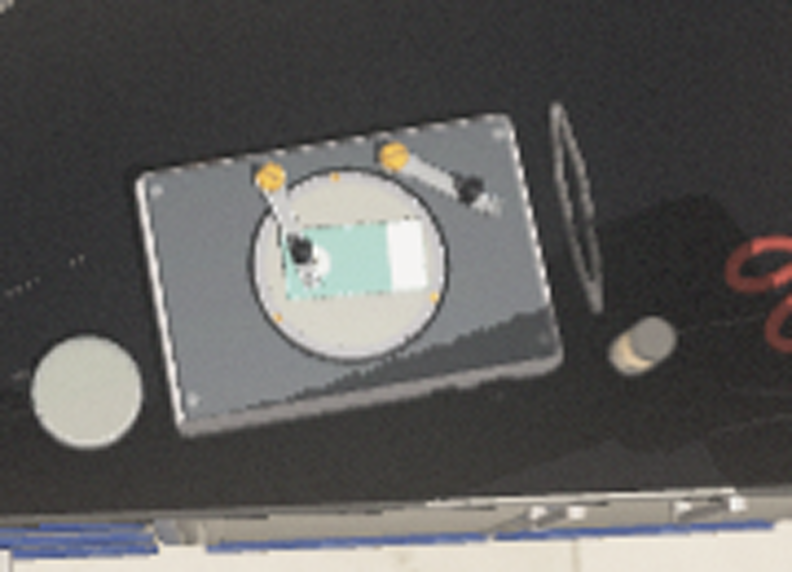

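View pics/scene0c.png

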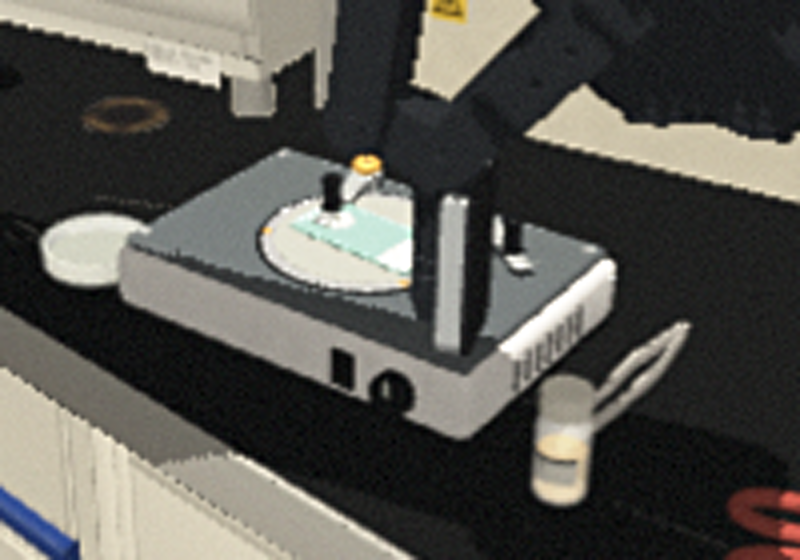

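View pics/scene0.png

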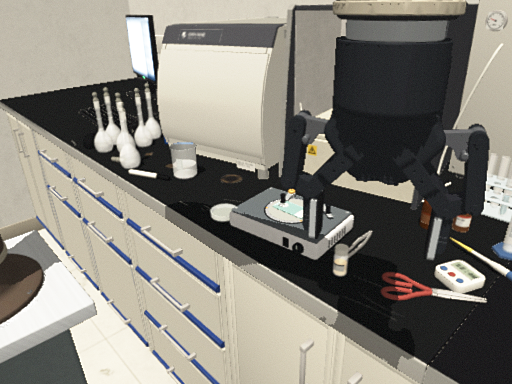

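View pics/wrist0.png

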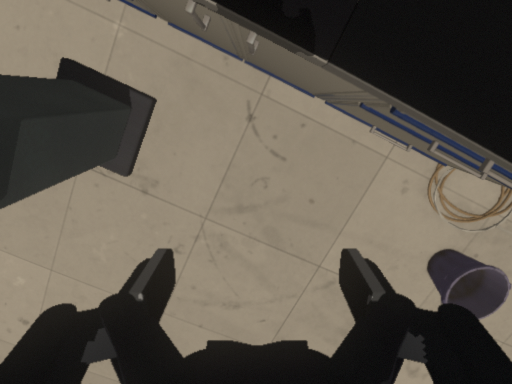

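```bash
cat >> h.py <<'E'
def tool():
    o=monitor.get_obs();return np.array(o["ee_pos"]),R.from_euler('xyz',o["tcp_rot"],degrees=True),o
def delta(P,yaw,base=None,tilt=None):
    p,r,o=tool()
    if base is not None: p,r=base
    rt=R.from_euler('xyz',[180,0,yaw],degrees=True)
    if tilt is not None: rt=rt*R.from_rotvec(tilt)
    return np.round((r.inv()*rt).as_rotvec(),3), np.round(r.inv().apply(np.array(P)-p)*100,2)
E
python3 - <<'E'
from h import *
c=eyes.camera("wrist");p,M=campose(c);e,r,o=tool()
print("cam in tool",r.inv().apply(p-e), (r.inv()*R.from_matrix(M)).as_matrix().round(3))
c=eyes.camera("top")
# stage corners/pivots from top at known heights
u=lambda x,y:(210+x/4.4,130+y/4.4)
for n,q,z in [("fl",u(183,430),.045),("bl",u(138,180),.045),("br",u(510,118),.045),("fr",u(560,358),.045),("Rpiv",u(395,155),.061),("Lpiv",u(270,178),.061),("Rknob",u(470,188),.068),("Lknob",u(300,250),.068)]:
    print(n,atz(c,q,z).round(4))
E
```

```text
cam in tool [ 0.08231033 -0.00147284  0.03098778] [[-0.    -0.948 -0.317]
 [ 1.    -0.001  0.   ]
 [-0.    -0.317  0.948]]
fl [ 0.4525 -0.1397  0.045 ]
bl [ 0.5904 -0.1198  0.045 ]
br [ 0.6186 -0.3263  0.045 ]
fr [ 0.4834 -0.3429  0.045 ]
Rpiv [ 0.5949 -0.2591  0.061 ]
Lpiv [ 0.5844 -0.1911  0.061 ]
Rknob [ 0.5731 -0.2971  0.068 ]
Lknob [ 0.5425 -0.2048  0.068 ]
```

```bash
python3 - <<'E'
from h import *
print(delta([.50,-.31,.36],35))
E
```

```text
(array([ 0.  , -0.  , -0.17]), array([ 31.99, -13.13,   4.47]))
```

```bash
python3 -m inch '[{"twist":[0,0,-0.17],"translation":[32,-13.1,4.5],"fingers":0.6},{"twist":[0,0,-0.17],"translation":[32,-13.1,4.5],"fingers":0.6},{"twist":[0,0,-0.17],"translation":[32,-13.1,4.5],"fingers":0.6},{"twist":[0,0,-0.17],"translation":[32,-13.1,4.5],"fingers":0.6},{"twist":[0,0,-0.17],"translation":[32,-13.1,4.5],"fingers":0.6},{"twist":[0,0,-0.17],"translation":[32,-13.1,4.5],"fingers":0.6},{"twist":[0,0,-0.17],"translation":[32,-13.1,4.5],"fingers":0.6},{"twist":[0,0,-0.17],"translation":[32,-13.1,4.5],"fingers":0.6},{"twist":[0,0,-0.17],"translation":[32,-13.1,4.5],"fingers":0.6},{"twist":[0,0,-0.17],"translation":[32,-13.1,4.5],"fingers":0.6},{"twist":[0,0,-0.17],"translation":[32,-13.1,4.5],"fingers":0.6}]'
cat > look.py <<'E'
from h import *
import sys,pickle
tag=sys.argv[1];names=sys.argv[2].split(",");cam=sys.argv[3] if len(sys.argv)>3 else "wrist"
c=eyes.camera(cam);cv2.imwrite(f"pics/{tag}.png",c["color"]);c["marks"]={}
for t in names:
    m=mark_of(c,t)[:2];c["marks"][t]=m
    print(t,[(np.round(x["centre"],1).tolist(),round(x["score"],2)) for x in m])
pickle.dump(c,open(f"{tag}.pkl","wb"))
o=monitor.get_obs();print(o["t"],o["ee_pos"],o["tcp_rot"],o["wrist_force"],o["finger_gap"])
E
python3 look.py wA right_knob,left_knob,right_tip,left_tip,right_pivot,left_pivot,slide_left,slide_right
```

```text
t: 2.67
ee_pos: [0.5008, -0.3093, 0.3595]
tcp_rot: [-180.0, 0.0, 35.1]
wrist_force: [-0.2, -0.1, -0.0]
finger_gap: 0.051
right_knob [([289.3, 110.1], 0.59)]
left_knob [([184.7, 80.6], 0.91)]
right_tip [([297.0, 127.0], 0.68)]
left_tip [([188.0, 92.1], 0.91)]
right_pivot []
left_pivot [([200.3, 30.2], 0.56)]
slide_left [([176.8, 84.7], 0.78), ([181.0, 79.9], 0.41)]
slide_right [([246.4, 126.5], 0.82)]
3.1167 [ 0.49974854 -0.31086259  0.35982688] [1.79984820e+02 1.77141972e-03 3.49314639e+01] [-0.32707748  0.02729442  0.4320366 ] 0.05119995186433704
```

View pics/wA.png

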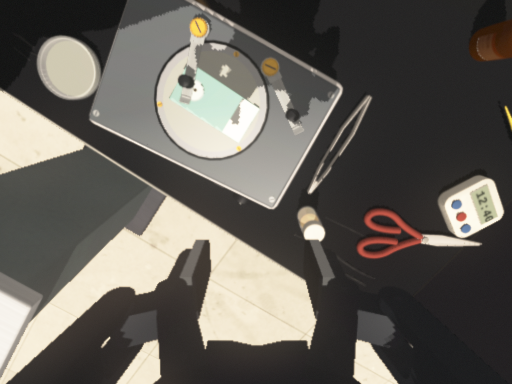

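```bash
python3 - <<'E'
from h import *
print(delta([.545,-.255,.31],35))
E
```

```text
(array([ 0.   ,  0.   , -0.001]), array([ 6.91, -1.99,  4.98]))
```

```bash
python3 -m inch '[{"twist":[0,0,0],"translation":[3.5,-1,2.5],"fingers":0.35},{"twist":[0,0,0],"translation":[6.9,-2,5],"fingers":0.35},{"twist":[0,0,0],"translation":[6.9,-2,5],"fingers":0.35},{"twist":[0,0,0],"translation":[6.9,-2,5],"fingers":0.35}]'
python3 look.py wB right_knob,left_knob,right_tip,left_tip,right_pivot,left_pivot,slide_left,slide_right
python3 - <<'E'
from h import *
import pickle
A=pickle.load(open("wA.pkl","rb"));B=pickle.load(open("wB.pkl","rb"))
for t in A["marks"]:
    if A["marks"][t] and B["marks"][t]:
        X,e=tri([(c,np.array(c["marks"][t][0]["centre"])) for c in (A,B)]);print(t,X.round(4),e)
E
```

```text
t: 3.45
ee_pos: [0.5461, -0.2515, 0.3078]
tcp_rot: [-179.8, 0.0, 35.3]
wrist_force: [0.2, -0.7, 0.0]
finger_gap: 0.0299
right_knob [([321.4, 204.3], 0.77), ([328.6, 217.8], 0.56)]
left_knob [([206.4, 173.1], 0.65)]
right_tip [([327.0, 215.1], 0.9)]
left_tip [([80.2, 142.2], 0.61)]
right_pivot [([299.0, 152.2], 0.61), ([326.1, 216.4], 0.57)]
left_pivot [([219.2, 114.4], 0.71)]
slide_left [([196.3, 169.3], 0.69)]
slide_right [([270.7, 214.0], 0.64)]
3.9 [ 0.54492662 -0.2550489   0.31025453] [ 1.79947248e+02 -1.45655197e-02  3.49277800e+01] [ 0.24024614 -0.16001409 -0.08156059] 0.029958098808719906
right_knob [ 0.5753 -0.2911  0.0613] [array([ 0.3, -0.1]), array([-0.3,  0.1])]
left_knob [ 0.5432 -0.2021  0.0603] [array([ 1. , -0.2]), array([-1.1,  0.2])]
right_tip [ 0.5674 -0.3086  0.0441] [array([ 0.2, -0.1]), array([-0.2,  0.1])]
left_tip [ 0.5735 -0.2124  0.2292] [array([ -52.5, -108.8]), array([103.8, 153.9])]
left_pivot [ 0.5848 -0.1859  0.0404] [array([-0.9,  0.2]), array([ 1. , -0.2])]
slide_left [ 0.5339 -0.1931  0.0382] [array([ 1.2, -0.2]), array([-1.3,  0.3])]
slide_right [ 0.5393 -0.2684  0.0424] [array([ 0.1, -0. ]), array([-0.1,  0. ])]
```

View pics/wB.png

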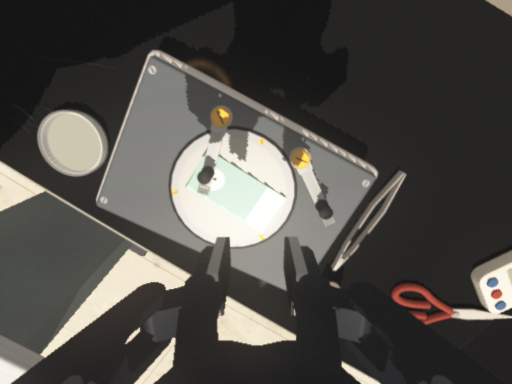

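```bash
python3 - <<'E'
import cv2
for n,(a,b,c,d) in {"wA":(0,150,150,350),"wB":(90,250,170,370)}.items():
    t=cv2.imread(f"pics/{n}.png")[a:b,c:d];cv2.imwrite(f"pics/{n}c.png",cv2.resize(t,None,fx=4 if n=="wA" else 3.75,fy=4 if n=="wA" else 3.75,interpolation=cv2.INTER_CUBIC))
E
```

```text
(no output)
```

View pics/wAc.png

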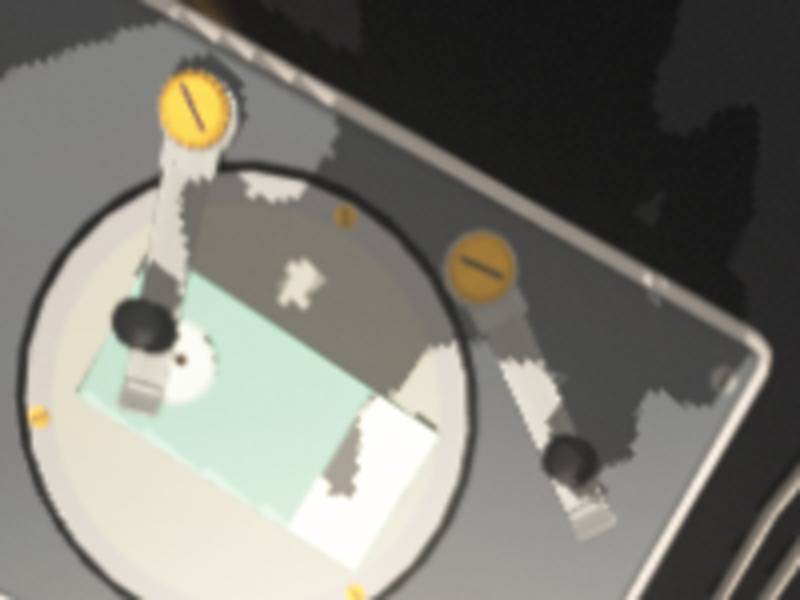

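View pics/wBc.png

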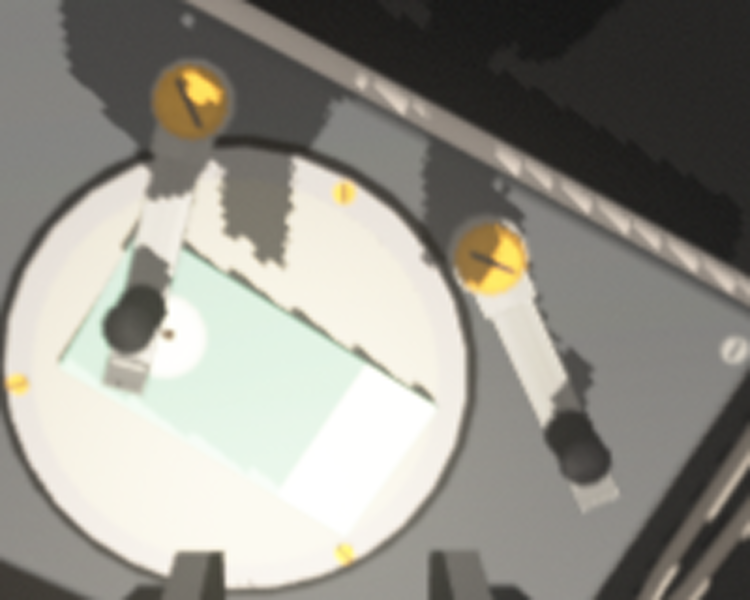

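```bash
python3 - <<'E'
from h import *
import pickle
A=pickle.load(open("wA.pkl","rb"));B=pickle.load(open("wB.pkl","rb"))
a=lambda x,y:np.array([150+x/4,y/4]); b=lambda x,y:np.array([170+x/3.75,90+y/3.75])
P={"Ls":(a(194,110),b(191,102),.061),"Rs":(a(482,268),b(490,258),.061),"Rktop":(a(570,460),b(583,458),.070),"Lktop":(a(147,326),b(129,324),.069),
"sl_fl":(a(78,390),b(60,360),.0495),"sl_br":(a(437,435),b(437,400),.0495),"sl_fr":(a(355,570),b(345,530),.0495),"Rtip":(a(598,522),b(600,495),.048),"Ltip":(a(140,393),b(126,373),.05),"scrR":(a(725,378),b(735,350),.045)}
for k,(p,q,z) in P.items():
    X,e=tri([(A,p),(B,q)]);print(k,X.round(4),e[0],"| at z",atz(A,p,z).round(4),atz(B,q,z).round(4))
E
```

```text
Ls [ 0.5852 -0.1887  0.0576] [ 0.1 -0. ] | at z [ 0.5849 -0.1895  0.061 ] [ 0.5857 -0.189   0.061 ]
Rs [ 0.5947 -0.2562  0.057 ] [-0.1  0. ] | at z [ 0.5944 -0.2563  0.061 ] [ 0.5949 -0.2551  0.061 ]
Rktop [ 0.5733 -0.2951  0.0682] [ 0.2 -0.1] | at z [ 0.5731 -0.2948  0.07  ] [ 0.5738 -0.2944  0.07  ]
Lktop [ 0.5428 -0.2035  0.0644] [-1.1  0.1] | at z [ 0.5438 -0.2052  0.069 ] [ 0.5436 -0.2028  0.069 ]
sl_fl [ 0.5207 -0.1947  0.0478] [ 0. -0.] | at z [ 0.521  -0.1951  0.0495] [ 0.5214 -0.1947  0.0495]
sl_br [ 0.5605 -0.2691  0.0448] [ 0.5 -0.1] | at z [ 0.5602 -0.2687  0.0495] [ 0.5619 -0.268   0.0495]
sl_fr [ 0.5228 -0.2708  0.0462] [ 0.1 -0. ] | at z [ 0.5233 -0.2707  0.0495] [ 0.5241 -0.2699  0.0495]
Rtip [ 0.5659 -0.3109  0.0531] [-0.1  0. ] | at z [ 0.566  -0.3119  0.048 ] [ 0.5648 -0.3133  0.048 ]
Ltip [ 0.5293 -0.2081  0.0547] [-0.1  0. ] | at z [ 0.5287 -0.2073  0.05  ] [ 0.5274 -0.2082  0.05  ]
scrR [ 0.6091 -0.3159  0.0468] [-0.1  0.1] | at z [ 0.6095 -0.3164  0.045 ] [ 0.609  -0.3168  0.045 ]
```

```bash
python3 - <<'E'
from h import *
print(tool()[2]["q"].round(1)); print(delta([.5737,-.2945,.262],61.7))
E
```

```text
[ 28.1  27.1 -10.3 100.    5.9  53.3 -39.7]
(array([ 0.001, -0.   , -0.467]), array([0.1 , 4.88, 4.83]))
```

```bash
python3 -m inch '[{"twist":[0,0,-0.11],"translation":[0,1.2,1.2],"fingers":0.35},{"twist":[0,0,-0.22],"translation":[0,2.4,2.4],"fingers":0.35},{"twist":[0,0,-0.33],"translation":[0,3.6,3.6],"fingers":0.35},{"twist":[0,0,-0.44],"translation":[0.1,4.8,4.6],"fingers":0.35},{"twist":[0,0,-0.467],"translation":[0.1,4.9,4.8],"fingers":0.35},{"twist":[0,0,-0.467],"translation":[0.1,4.9,4.8],"fingers":0.35}]'
python3 look.py wC right_knob,right_tip,slide_right
```

```text
t: 4.4
ee_pos: [0.5737, -0.2945, 0.2608]
tcp_rot: [-179.9, -0.0, 61.6]
wrist_force: [0.8, 0.3, 1.0]
finger_gap: 0.0298
right_knob [([257.2, 231.4], 0.91), ([167.1, 168.7], 0.37)]
right_tip [([259.0, 240.6], 0.93), ([164.1, 166.5], 0.71)]
slide_right []
4.6 [ 0.57415067 -0.29329508  0.26259806] [ 1.79948261e+02 -7.52697225e-03  6.16664828e+01] [ 0.31939342 -0.02817533 -0.09509088] 0.029588481906134563
```

View pics/wC.png

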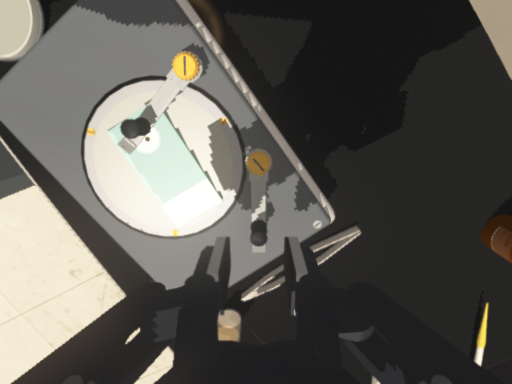

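```bash
python3 - <<'E'
from h import *
import pickle
C=pickle.load(open("wC.pkl","rb"))
print(proj(C,[.5741,-.2933,.0613]),proj(C,[.5741,-.2933,.0705]),proj(C,[.5737,-.2945,.0613]))
print(tri([(pickle.load(open(n+".pkl","rb")),np.array(m)) for n,m in (("wA",(291.,113)),("wB",(323.,207.5)),("wC",(257.3,231.4)))]))
c=cv2.imread("pics/wC.png")[140:270,190:320];cv2.imwrite("pics/wCc.png",cv2.resize(c,None,fx=4.5,fy=4.5,interpolation=cv2.INTER_CUBIC))
E
```

```text
[258.07693892 230.47879521] [258.12491159 237.07034518] [258.41299208 232.22914399]
(array([ 0.57387563, -0.2935811 ,  0.06203945]), [array([-0.1, -0. ]), array([-0.4,  0.2]), array([0.7, 0.1])])
```

View pics/wCc.png

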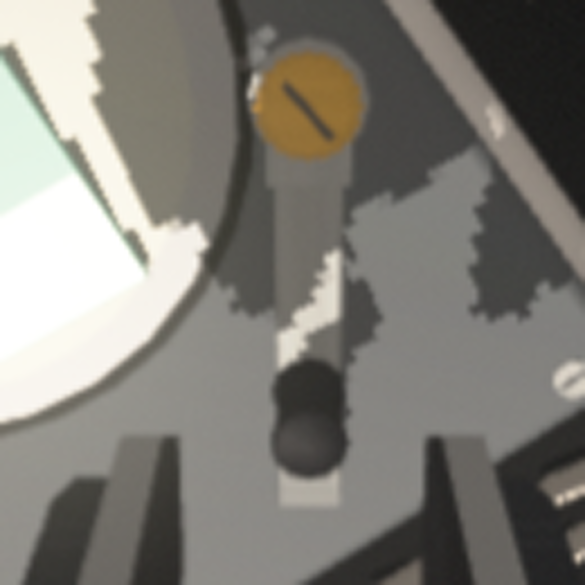

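```bash
python3 -m inch '[{"twist":[0,0,0],"translation":[0,0,1.2],"fingers":0.35},{"twist":[0,0,0],"translation":[0,0,2.4],"fingers":0.35},{"twist":[0,0,0],"translation":[0,0,3.5],"fingers":0.3},{"twist":[0,0,0],"translation":[0,0,3.5],"fingers":0.25},{"twist":[0,0,0],"translation":[0,0,3.5],"fingers":0.25}]'
python3 -m inch '[{"twist":[0,0,0],"translation":[0,0,0],"fingers":0.2},{"twist":[0,0,0],"translation":[0,0,0],"fingers":0.15},{"twist":[0,0,0],"translation":[0,0,0],"fingers":0.1},{"twist":[0,0,0],"translation":[0,0,0],"fingers":0.05},{"twist":[0,0,0],"translation":[0,0,0],"fingers":0.0},{"twist":[0,0,0],"translation":[0,0,0],"fingers":0.0},{"twist":[0,0,0],"translation":[0,0,0],"fingers":0.0}]'
python3 look.py wD right_knob
```

```text
t: 5.02
ee_pos: [0.5737, -0.2935, 0.2251]
tcp_rot: [-179.8, 0.0, 61.8]
wrist_force: [-0.3, -0.3, 0.4]
finger_gap: 0.0218
t: 5.6
ee_pos: [0.5744, -0.294, 0.2271]
tcp_rot: [179.9, -0.0, 61.7]
wrist_force: [0.6, -0.4, 1.2]
finger_gap: 0.007
right_knob [([256.1, 257.4], 0.87)]
5.7 [ 0.57435518 -0.29392668  0.22707717] [ 1.79949893e+02 -3.52540554e-03  6.17542038e+01] [ 0.08035771 -0.46300179  2.49608337] 0.006797705222959032
```

View pics/wD.png

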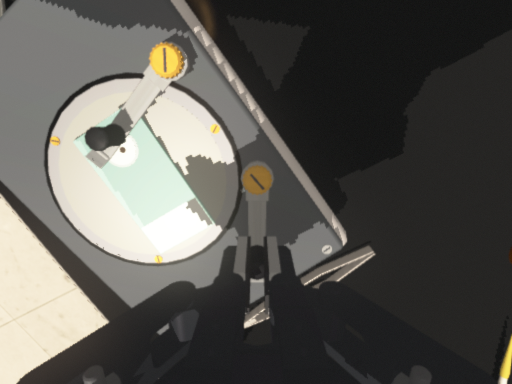

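```bash
python3 -m inch '[{"twist":[0,0,0],"translation":[0.025,0,-0.1],"fingers":0.0},{"twist":[0,0,0],"translation":[0.045,0,-0.2],"fingers":0.0},{"twist":[0,0,0],"translation":[0.07,0,-0.3],"fingers":0.0},{"twist":[0,0,0],"translation":[0.07,0,-0.3],"fingers":0.0}]'
python3 -c "
from h import *
o=tool()[2];print(o['ee_pos'],o['wrist_force'],o['ft_torque'])"
python3 -m inch '[{"twist":[0,0,0],"translation":[0.025,0,-0.1],"fingers":0.0},{"twist":[0,0,0],"translation":[0.06,0,-0.25],"fingers":0.0},{"twist":[0,0,0],"translation":[0.06,0,-0.25],"fingers":0.0}]'
python3 look.py sE right_tip,right_knob scene
python3 look.py wE right_tip,right_knob,slide_right
```

```text
t: 6.03
ee_pos: [0.5742, -0.2933, 0.2289]
tcp_rot: [-179.9, 0.0, 61.8]
wrist_force: [2.7, -1.4, -9.1]
finger_gap: 0.007
[ 0.57415805 -0.29328305  0.22891212] [ 2.65696286 -1.4461785  -9.06788402] [-0.47891554 -0.50163358 -0.08203445]
t: 6.28
ee_pos: [0.5734, -0.2919, 0.2309]
tcp_rot: [-179.7, 0.0, 61.8]
wrist_force: [-3.1, 2.5, -10.3]
finger_gap: 0.0073
right_tip [([280.7, 203.5], 0.45), ([325.2, 218.6], 0.41)]
right_knob [([325.0, 205.5], 0.56), ([338.8, 273.0], 0.46)]
6.4333 [ 0.57331675 -0.29179117  0.23098974] [-1.79687354e+02  3.10160946e-02  6.17983489e+01] [-5.54714547  2.95755743 -9.28256953] 0.007112258753032488
right_tip [([255.4, 272.4], 0.98), ([264.5, 174.2], 0.5)]
right_knob [([257.6, 259.1], 0.83)]
slide_right [([192.9, 240.9], 0.75)]
6.6333 [ 0.5732956  -0.29181954  0.2310223 ] [-1.79690163e+02  3.01814525e-02  6.17952459e+01] [ -5.76877403   2.95886582 -11.53692488] 0.0074208347756114955
```

```bash
python3 - <<'E'
import cv2
c=cv2.imread("pics/sE.png")[170:250,250:370];cv2.imwrite("pics/sEc.png",cv2.resize(c,None,fx=6,fy=6,interpolation=cv2.INTER_CUBIC))
c=cv2.imread("pics/wE.png")[140:320,190:330];cv2.imwrite("pics/wEc.png",cv2.resize(c,None,fx=3.3,fy=3.3,interpolation=cv2.INTER_CUBIC))
E
```

```text
(no output)
```

View pics/sEc.png

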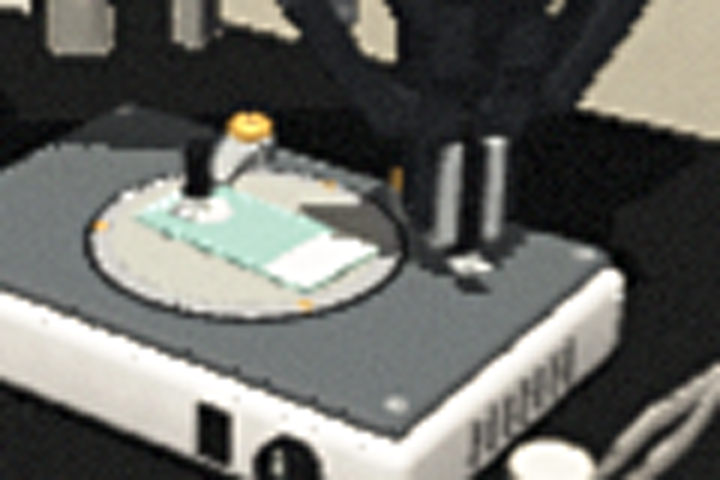

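View pics/wEc.png

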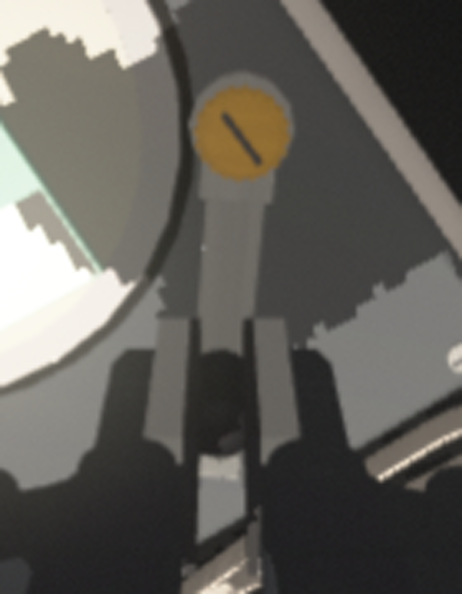

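```bash
python3 -c "
from h import *
p,r,o=tool();print(p,o['wrist_force'],o['ft_torque'],'tool F',r.inv().apply(o['wrist_force']),'T',r.inv().apply(o['ft_torque']),o['q'])"
```

```text
[ 0.5732956  -0.29181954  0.2310223 ] [ -5.76877403   2.95886582 -11.53692488] [0.49664561 1.24652731 0.30650313] tool F [-0.1128405  -6.41976209 11.57187099] T [ 1.33308488 -0.15312161 -0.30638184] [ 33.10128088  36.72244339 -15.0160256   96.49884931  11.89536298
  48.66048418 -15.20803633]
```

```bash
cat > swing.py <<'E'
from h import *
import sys
# args: pivot x y, ref TCP x y yaw (consistent), list of phis deg ; base = commanded pose
def plan(piv,ref,refyaw,base,baseyaw,z,phis):
    rb=R.from_euler('xyz',[180,0,baseyaw],degrees=True)
    for f in phis:
        c,s=np.cos(np.radians(f)),np.sin(np.radians(f))
        d=np.array(ref)-piv; P=np.array([piv[0]+c*d[0]-s*d[1],piv[1]+s*d[0]+c*d[1],z])
        t,d2=delta(P,refyaw+f,base=(np.array(base),rb));print(f,t[2],d2, P.round(4))
E
python3 - <<'E'
from swing import *
import pickle
S=pickle.load(open("sE.pkl","rb"));W=pickle.load(open("wE.pkl","rb"))
print(tri([(S,np.array([325.2,218.6])),(W,np.array([255.4,272.4]))]))
piv=np.array([.5947,-.2557])
plan(piv,[.5733,-.2918],61.8,[.5748,-.2922,.2326],61.75,.2336,[0,-3,-6,-9,-12,-15,-18])
E
```

```text
(array([ 0.55923938, -0.30487983,  0.04690074]), [array([ 2. , -0.3]), array([-5.9, -2.5])])
0 -0.001 [-0.04 -0.15 -0.1 ] [ 0.5733 -0.2918  0.2336]
-3 0.051 [-0.02 -0.37 -0.1 ] [ 0.5714 -0.2906  0.2336]
-6 0.104 [ 0.01 -0.59 -0.1 ] [ 0.5696 -0.2894  0.2336]
-9 0.156 [ 0.04 -0.8  -0.1 ] [ 0.5679 -0.288   0.2336]
-12 0.209 [ 0.09 -1.02 -0.1 ] [ 0.5663 -0.2866  0.2336]
-15 0.261 [ 0.15 -1.23 -0.1 ] [ 0.5647 -0.285   0.2336]
-18 0.313 [ 0.22 -1.44 -0.1 ] [ 0.5632 -0.2834  0.2336]
```

```bash
python3 -m inch '[{"twist":[0,0,0],"translation":[-0.04,-0.15,-0.1],"fingers":0.0},{"twist":[0,0,0.051],"translation":[-0.02,-0.37,-0.1],"fingers":0.0},{"twist":[0,0,0.104],"translation":[0.01,-0.59,-0.1],"fingers":0.0},{"twist":[0,0,0.104],"translation":[0.01,-0.59,-0.1],"fingers":0.0}]'
python3 -c "
from h import *
p,r,o=tool();print(p,'tool F',r.inv().apply(o['wrist_force']),'T',r.inv().apply(o['ft_torque']))"
python3 look.py wF slide_right,right_tip; python3 - <<'E'
import cv2
c=cv2.imread("pics/wF.png")[140:320,170:330];cv2.imwrite("pics/wFc.png",cv2.resize(c,None,fx=3.3,fy=3.3,interpolation=cv2.INTER_CUBIC))
E
```

```text
t: 6.97
ee_pos: [0.5705, -0.2889, 0.2331]
tcp_rot: [179.9, -0.1, 55.7]
wrist_force: [4.8, 1.6, -16.3]
finger_gap: 0.0072
[ 0.57048517 -0.28885724  0.23307178] tool F [ 4.01418207  3.04264589 16.29769047] T [-0.60034771  0.76161038  0.18448977]
slide_right [([196.0, 244.2], 0.81)]
right_tip [([254.0, 273.5], 0.66)]
7.1167 [ 0.57060861 -0.28894187  0.23300646] [ 1.79917486e+02 -1.11282481e-01  5.59136375e+01] [  4.93703647   1.49309938 -16.67257115] 0.007276939999320541
```

View pics/wFc.png

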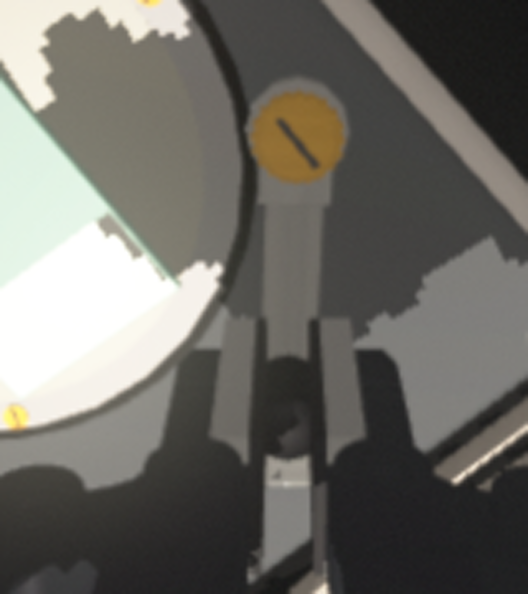

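```bash
python3 - <<'E'
from swing import *
piv=np.array([.5947,-.2557])
plan(piv,[.5703,-.2891],55.8,[.5696,-.2894,.2336],55.8,.2321,range(-3,-34,-3))
E
```

```text
-3 0.052 [ 0.08 -0.18  0.15] [ 0.5686 -0.2878  0.2321]
-6 0.105 [ 0.1  -0.39  0.15] [ 0.5669 -0.2864  0.2321]
-9 0.157 [ 0.14 -0.6   0.15] [ 0.5654 -0.2849  0.2321]
-12 0.209 [ 0.18 -0.82  0.15] [ 0.5639 -0.2833  0.2321]
-15 0.262 [ 0.24 -1.02  0.15] [ 0.5625 -0.2816  0.2321]
-18 0.314 [ 0.31 -1.23  0.15] [ 0.5612 -0.2799  0.2321]
-21 0.367 [ 0.39 -1.43  0.15] [ 0.56   -0.2781  0.2321]
-24 0.419 [ 0.48 -1.63  0.15] [ 0.5588 -0.2763  0.2321]
-27 0.471 [ 0.58 -1.82  0.15] [ 0.5578 -0.2744  0.2321]
-30 0.524 [ 0.69 -2.01  0.15] [ 0.5569 -0.2724  0.2321]
-33 0.576 [ 0.81 -2.19  0.15] [ 0.556  -0.2704  0.2321]
```

```bash
python3 -m inch '[{"twist":[0,0,0.052],"translation":[0.08,-0.18,0.08],"fingers":0.0},{"twist":[0,0,0.105],"translation":[0.1,-0.39,0.15],"fingers":0.0},{"twist":[0,0,0.157],"translation":[0.14,-0.6,0.15],"fingers":0.0},{"twist":[0,0,0.209],"translation":[0.18,-0.82,0.15],"fingers":0.0},{"twist":[0,0,0.262],"translation":[0.24,-1.02,0.15],"fingers":0.0},{"twist":[0,0,0.314],"translation":[0.31,-1.23,0.15],"fingers":0.0},{"twist":[0,0,0.367],"translation":[0.39,-1.43,0.15],"fingers":0.0},{"twist":[0,0,0.367],"translation":[0.39,-1.43,0.15],"fingers":0.0}]'
python3 -c "
from h import *
p,r,o=tool();print(p,'tool F',r.inv().apply(o['wrist_force']),'T',r.inv().apply(o['ft_torque']))"
python3 look.py wG slide_right,right_tip
python3 look.py sG slide_right,right_tip scene
python3 - <<'E'
import cv2
c=cv2.imread("pics/wG.png")[120:320,170:330];c=cv2.resize(c,None,fx=3,fy=3,interpolation=cv2.INTER_CUBIC)
d=cv2.imread("pics/sG.png")[170:250,260:340];d=cv2.resize(d,(380,380),interpolation=cv2.INTER_CUBIC)
import numpy as np
o=np.zeros((600,480+300,3),np.uint8);o[:,:480]=c;o[:300,480:]=cv2.resize(d,(300,300));cv2.imwrite("pics/Gc.png",o)
E
```

```text
t: 7.78
ee_pos: [0.5607, -0.2785, 0.2322]
tcp_rot: [179.9, -0.1, 34.7]
wrist_force: [4.9, 0.6, -12.6]
finger_gap: 0.0069
[ 0.56072667 -0.27846035  0.23219078] tool F [ 4.34504992  2.26514584 12.62840727] T [-0.37557849  0.47720972  0.10405838]
slide_right []
right_tip [([256.0, 272.4], 0.88)]
7.9333 [ 0.56071704 -0.27857314  0.23205156] [ 1.79915980e+02 -8.06468856e-02  3.49073721e+01] [  5.22146009  -1.0840592  -12.60040904] 0.006994104537091157
slide_right [([309.9, 216.6], 0.53), ([336.9, 267.9], 0.21)]
right_tip [([313.4, 217.6], 0.59), ([355.9, 248.2], 0.44)]
8.0833 [ 0.56069122 -0.27862321  0.23198154] [ 1.79923990e+02 -8.29352493e-02  3.48615669e+01] [  6.68299856  -0.30954016 -12.63489979] 0.0068069546095987235
```

View pics/Gc.png

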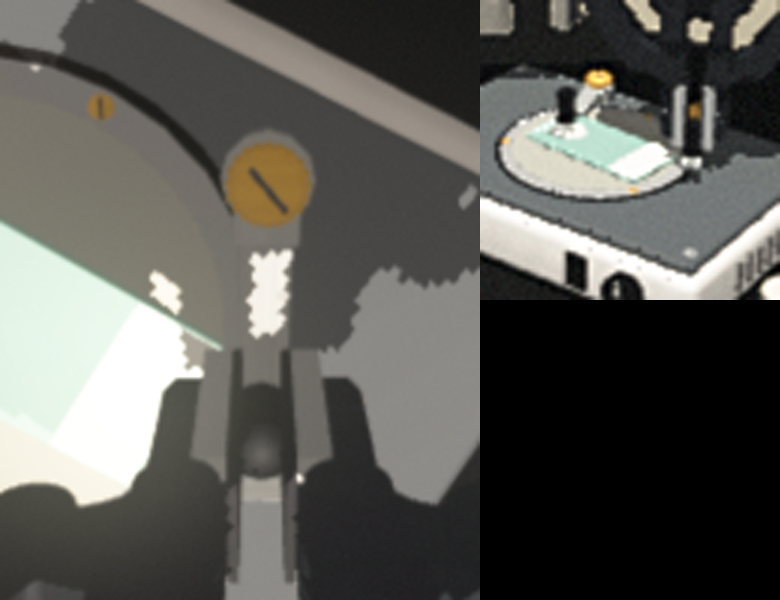

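```bash
python3 - <<'E'
from swing import *
piv=np.array([.5947,-.2557])
plan(piv,[.5604,-.2784],34.8,[.5600,-.2781,.2321],34.8,.2321,range(-3,-34,-3))
E
```

```text
-3 0.052 [ 0.03 -0.17 -0.  ] [ 0.5593 -0.2766  0.2321]
-6 0.105 [ 0.05 -0.38 -0.  ] [ 0.5582 -0.2747  0.2321]
-9 0.157 [ 0.08 -0.59 -0.  ] [ 0.5573 -0.2728  0.2321]
-12 0.209 [ 0.13 -0.81 -0.  ] [ 0.5564 -0.2708  0.2321]
-15 0.262 [ 0.18 -1.01 -0.  ] [ 0.5557 -0.2687  0.2321]
-18 0.314 [ 0.25 -1.22 -0.  ] [ 0.5551 -0.2667  0.2321]
-21 0.367 [ 0.32 -1.42 -0.  ] [ 0.5545 -0.2646  0.2321]
-24 0.419 [ 0.41 -1.62 -0.  ] [ 0.5541 -0.2625  0.2321]
-27 0.471 [ 0.51 -1.81 -0.  ] [ 0.5538 -0.2604  0.2321]
-30 0.524 [ 0.61 -2.   -0.  ] [ 0.5536 -0.2582  0.2321]
-33 0.576 [ 0.73 -2.18 -0.  ] [ 0.5536 -0.2561  0.2321]
```

```bash
python3 -m inch '[{"twist":[0,0,0.052],"translation":[0.03,-0.17,0],"fingers":0.0},{"twist":[0,0,0.105],"translation":[0.05,-0.38,0],"fingers":0.0},{"twist":[0,0,0.157],"translation":[0.08,-0.59,0],"fingers":0.0},{"twist":[0,0,0.209],"translation":[0.13,-0.81,0],"fingers":0.0},{"twist":[0,0,0.262],"translation":[0.18,-1.01,0],"fingers":0.0},{"twist":[0,0,0.314],"translation":[0.25,-1.22,0],"fingers":0.0},{"twist":[0,0,0.367],"translation":[0.32,-1.42,0],"fingers":0.0},{"twist":[0,0,0.419],"translation":[0.41,-1.62,0],"fingers":0.0},{"twist":[0,0,0.419],"translation":[0.41,-1.62,0],"fingers":0.0},{"twist":[0,0,0.419],"translation":[0.41,-1.62,0],"fingers":0.0}]'
python3 -c "
from h import *
p,r,o=tool();print(p,'tool F',r.inv().apply(o['wrist_force']),'T',r.inv().apply(o['ft_torque']))"
cat > both.py <<'E'
import cv2,sys,numpy as np
from h import *
import pickle
n=sys.argv[1];x0,y0,x1,y1=map(int,sys.argv[2].split(","))
w=eyes.camera("wrist");s=eyes.camera("scene");t=eyes.camera("top")
pickle.dump((w,s,t),open(n+"_b.pkl","wb"))
for k,c in (("w",w),("s",s),("t",t)): cv2.imwrite(f"pics/{n}_{k}.png",c["color"])
o=np.zeros((600,800,3),np.uint8)
c=w["color"][y0:y1,x0:x1];f=min(500/(x1-x0),600/(y1-y0));c=cv2.resize(c,None,fx=f,fy=f,interpolation=cv2.INTER_CUBIC);o[:c.shape[0],:c.shape[1]]=c
o[:300,500:]=cv2.resize(s["color"][175:245,260:330],(300,300),interpolation=cv2.INTER_CUBIC)
o[300:,500:]=cv2.resize(t["color"][155:225,255:325],(300,300),interpolation=cv2.INTER_CUBIC)
cv2.imwrite(f"pics/{n}.png",o);ob=monitor.get_obs();print(ob["t"],"scale",f,w["xyz"])
E
python3 both.py H 130,110,330,320
```

```text
t: 8.92
ee_pos: [0.5548, -0.2631, 0.232]
tcp_rot: [179.9, -0.1, 10.9]
wrist_force: [5.4, -1.0, -12.8]
finger_gap: 0.0068
[ 0.55478239 -0.26305522  0.23204736] tool F [ 5.12559137  2.02221646 12.84091858] T [-0.36198389  0.89991707  0.14992763]
9.0667 scale 2.5 [ 0.63500841 -0.2460713   0.20121367]
```

View pics/H.png

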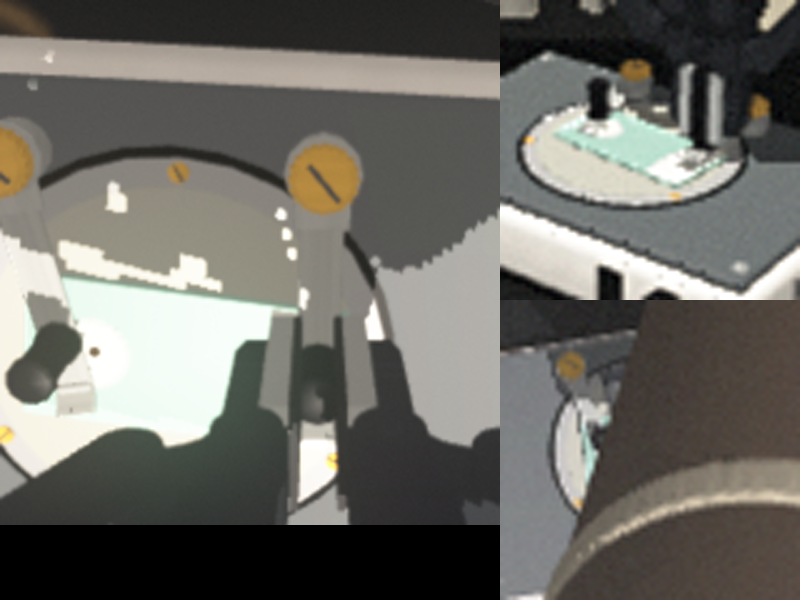

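```bash
python3 - <<'E'
from swing import *
piv=np.array([.5947,-.2557])
plan(piv,[.5545,-.2628],10.8,[.5541,-.2625,.2321],10.8,.2321,[-2.5,-5,-5.5])
import pickle
w,s,t=pickle.load(open("H_b.pkl","rb"))
# reprojections: slide corners, tip predictions in the scene cam
for X in ([.561,-.2683,.0495],[.5237,-.2703,.0495],[.5376,-.2656,.0495],[.5376,-.2656,.054],[.5376,-.2607,.0495]): print(X,(proj(s,X)-[260,175])*300/70)
# pivot & screw
print(atz(w,(130+323/2.5,110+178/2.5),.061),atz(w,(130+0/2.5,110+165/2.5),.061))
E
```

```text
-2.5 0.044 [ 0.04 -0.14 -0.  ] [ 0.5542 -0.261   0.2321]
-5 0.087 [ 0.05 -0.32 -0.  ] [ 0.554  -0.2593  0.2321]
-5.5 0.096 [ 0.06 -0.35 -0.  ] [ 0.554  -0.2589  0.2321]
[0.561, -0.2683, 0.0495] [227.82083893 152.12219846]
[0.5237, -0.2703, 0.0495] [178.07590876 181.71685807]
[0.5376, -0.2656, 0.0495] [190.36334374 167.54579239]
[0.5376, -0.2656, 0.054] [190.64848583 158.88279377]
[0.5376, -0.2607, 0.0495] [182.22219686 163.94664455]
[ 0.59572134 -0.25505982  0.061     ] [ 0.58620946 -0.19047019  0.061     ]
```

```bash
python3 -m inch '[{"twist":[0,0,0.044],"translation":[0.04,-0.14,0],"fingers":0.0},{"twist":[0,0,0.096],"translation":[0.06,-0.35,0],"fingers":0.0},{"twist":[0,0,0.096],"translation":[0.06,-0.35,0],"fingers":0.0},{"twist":[0,0,0.096],"translation":[0.06,-0.35,0],"fingers":0.0}]'
python3 -c "
from h import *
p,r,o=tool();print(p,'tool F',r.inv().apply(o['wrist_force']),'T',r.inv().apply(o['ft_torque']))"
python3 both.py I 130,110,330,320
```

```text
t: 9.4
ee_pos: [0.5545, -0.2596, 0.2319]
tcp_rot: [180.0, -0.1, 5.4]
wrist_force: [5.1, -2.1, -12.7]
finger_gap: 0.0072
[ 0.55446179 -0.25962787  0.23193142] tool F [ 4.84617829  2.59209017 12.66330092] T [-0.34536017  0.86494875  0.08611637]
9.55 scale 2.5 [ 0.6357749  -0.25029576  0.20108517]
```

View pics/I.png

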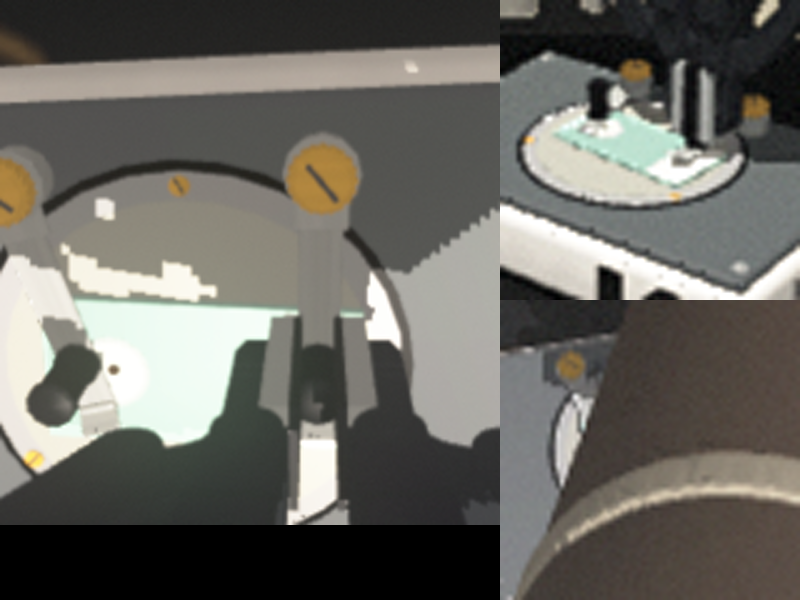

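```bash
cat > f.py <<'E'
from h import *
p,r,o=tool();print(round(o["t"],2),(p*1000).round(2),'tool F',r.inv().apply(o['wrist_force']).round(2),'T',r.inv().apply(o['ft_torque']).round(2))
E
python3 -m inch '[{"twist":[0,0,0],"translation":[-0.01,0,0.03],"fingers":0.0},{"twist":[0,0,0],"translation":[-0.01,0,0.06],"fingers":0.0},{"twist":[0,0,0],"translation":[-0.02,0,0.1],"fingers":0.0},{"twist":[0,0,0],"translation":[-0.02,0,0.1],"fingers":0.0}]' | grep -v rot; python3 f.py
python3 -m inch '[{"twist":[0,0,0],"translation":[-0.01,0,0.03],"fingers":0.0},{"twist":[0,0,0],"translation":[-0.01,0,0.06],"fingers":0.0},{"twist":[0,0,0],"translation":[-0.01,0,0.06],"fingers":0.0}]' | grep -v rot; python3 f.py
```

```text
t: 9.88
ee_pos: [0.5542, -0.2596, 0.2311]
wrist_force: [5.8, -0.9, -9.3]
finger_gap: 0.0067
9.88 [ 554.19 -259.63  231.08] tool F [5.7  1.43 9.26] T [-0.4   0.94  0.02]
t: 10.13
ee_pos: [0.5541, -0.2596, 0.2306]
wrist_force: [4.9, -2.0, -6.4]
finger_gap: 0.007
10.13 [ 554.06 -259.63  230.61] tool F [4.64 2.47 6.41] T [-0.41  0.92 -0.01]
```

```bash
for i in 1; do python3 -m inch '[{"twist":[0,0,0],"translation":[0,0,0.0],"fingers":0.0}]' >/dev/null; python3 f.py; done
python3 -m inch '[{"twist":[0,0,0],"translation":[-0.005,0,0.03],"fingers":0.0},{"twist":[0,0,0],"translation":[-0.005,0,0.03],"fingers":0.0}]' >/dev/null; python3 f.py
python3 -m inch '[{"twist":[0,0,0],"translation":[0,0,0.0],"fingers":0.0}]' >/dev/null; python3 f.py
python3 both.py J 130,110,330,320
```

```text
10.22 [ 554.03 -259.63  230.52] tool F [4.11 1.59 7.32] T [-0.42  0.97  0.06]
10.38 [ 553.98 -259.62  230.26] tool F [4.49 2.93 6.1 ] T [-0.42  0.96  0.09]
10.47 [ 553.96 -259.59  230.21] tool F [4.55 2.19 6.46] T [-0.43  0.94  0.03]
10.6167 scale 2.5 [ 0.63528197 -0.25049981  0.19934595]
```

View pics/J.png

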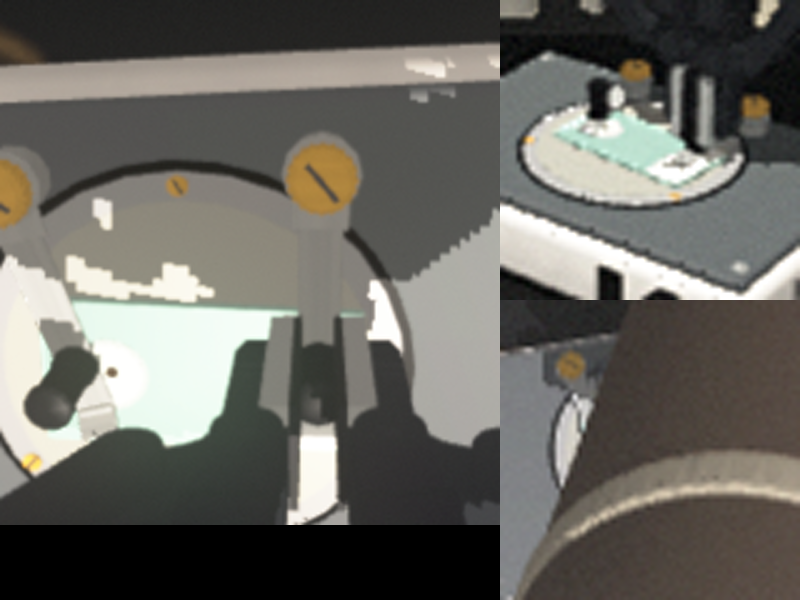

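```bash
for i in 1; do python3 -m inch '[{"twist":[0,0,0],"translation":[-0.005,0,0.03],"fingers":0.0},{"twist":[0,0,0],"translation":[-0.005,0,0.03],"fingers":0.0}]' >/dev/null; python3 f.py; done
python3 -m inch '[{"twist":[0,0,0],"translation":[-0.005,0,0.03],"fingers":0.0},{"twist":[0,0,0],"translation":[-0.005,0,0.03],"fingers":0.0}]' >/dev/null; python3 f.py
python3 -m inch '[{"twist":[0,0,0],"translation":[0,0,0.0],"fingers":0.0}]' >/dev/null; python3 f.py
```

```text
10.78 [ 553.88 -259.61  229.9 ] tool F [4.42 2.33 5.8 ] T [-0.47  0.95  0.09]
10.95 [ 553.79 -259.6   229.54] tool F [4.2  2.86 4.7 ] T [-0.51  1.02  0.05]
11.03 [ 553.81 -259.59  229.59] tool F [4.24 2.25 4.31] T [-0.47  0.97  0.04]
```

```bash
python3 -m inch '[{"twist":[0,0,0],"translation":[0,0,0.02],"fingers":0.0},{"twist":[0,0,0],"translation":[0,0,0.02],"fingers":0.0}]' >/dev/null; python3 f.py
python3 -m inch '[{"twist":[0,0,0],"translation":[-0.005,0,0.02],"fingers":0.0},{"twist":[0,0,0],"translation":[-0.005,0,0.02],"fingers":0.0}]' >/dev/null; python3 f.py
python3 -m inch '[{"twist":[0,0,0],"translation":[0,0,0.0],"fingers":0.0}]' >/dev/null; python3 f.py
```

```text
11.2 [ 553.78 -259.6   229.34] tool F [3.84 2.9  2.71] T [-0.56  0.99  0.11]
11.37 [ 553.72 -259.64  229.16] tool F [3.38 2.12 0.85] T [-0.58  0.98  0.05]
11.45 [ 553.74 -259.63  229.16] tool F [4.   3.93 1.45] T [-0.63  1.01  0.05]
```

```bash
python3 -m inch '[{"twist":[0,0,0],"translation":[0.02,0.02,0.01],"fingers":0.0},{"twist":[0,0,0],"translation":[0.04,0.03,0.01],"fingers":0.0},{"twist":[0,0,0],"translation":[0.04,0.03,0.01],"fingers":0.0}]' >/dev/null; python3 f.py
python3 -m inch '[{"twist":[0,0,0],"translation":[0,0,0.0],"fingers":0.0}]' >/dev/null; python3 f.py
```

```text
11.7 [ 553.89 -259.74  229.03] tool F [ 2.13  1.76 -1.32] T [-0.33  0.56  0.11]
11.78 [ 553.89 -259.71  228.98] tool F [ 2.03  1.45 -3.28] T [-0.32  0.47  0.1 ]
```

```bash
python3 -m inch '[{"twist":[0,0,0],"translation":[0.02,0.02,-0.02],"fingers":0.0},{"twist":[0,0,0],"translation":[0.02,0.02,-0.02],"fingers":0.0},{"twist":[0,0,0],"translation":[0.02,0.02,-0.02],"fingers":0.0}]' >/dev/null; python3 f.py
python3 -m inch '[{"twist":[0,0,0],"translation":[0,0,0.0],"fingers":0.0}]' >/dev/null; python3 f.py
python3 both.py K 130,110,330,320
```

```text
12.03 [ 553.97 -259.79  228.94] tool F [ 2.18  0.9  -4.13] T [-0.09  0.19  0.  ]
12.12 [ 553.99 -259.8   228.93] tool F [-0.08  0.51 -4.54] T [-0.09  0.06  0.02]
12.2667 scale 2.5 [ 0.63525471 -0.25066907  0.19793513]
```

View pics/K.png

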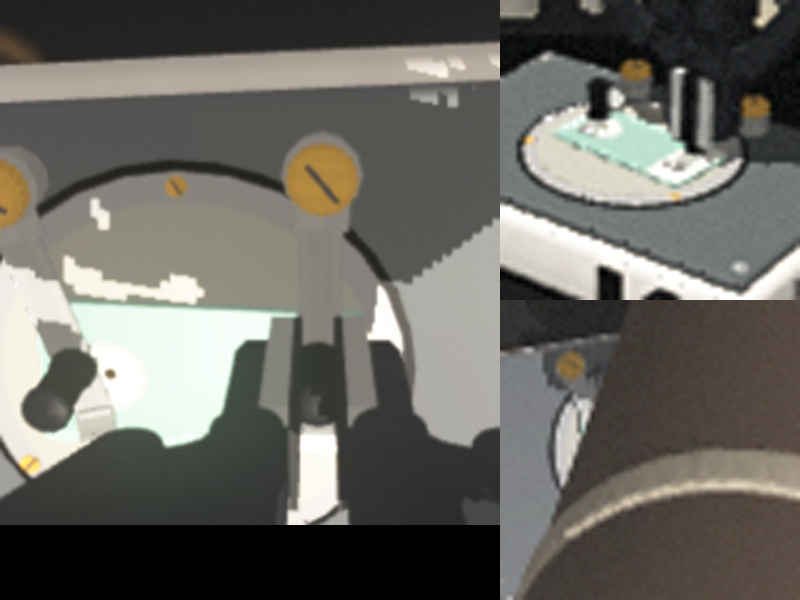

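```bash
python3 -m inch '[{"twist":[0,0,0],"translation":[0,0,-0.04],"fingers":0.0},{"twist":[0,0,0],"translation":[0,0,-0.04],"fingers":0.0},{"twist":[0,0,0],"translation":[0,0,-0.04],"fingers":0.0}]' >/dev/null; python3 f.py
python3 -m inch '[{"twist":[0,0,0],"translation":[0,0,0.0],"fingers":0.0}]' >/dev/null; python3 f.py
```

```text
12.52 [ 554.   -259.8   229.02] tool F [ 0.2   0.04 -2.44] T [-0.08  0.12  0.06]
12.6 [ 554.04 -259.78  229.06] tool F [ 0.41  0.2  -1.87] T [-0.05  0.13  0.03]
```

```bash
python3 -m inch '[{"twist":[0,0,0],"translation":[0,0,-0.02],"fingers":0.0},{"twist":[0,0,0],"translation":[0,0,-0.02],"fingers":0.0},{"twist":[0,0,0],"translation":[0,0,-0.02],"fingers":0.0}]' >/dev/null; python3 f.py
python3 -m inch '[{"twist":[0,0,0],"translation":[0,0,0],"fingers":0.1},{"twist":[0,0,0],"translation":[0,0,0],"fingers":0.13},{"twist":[0,0,0],"translation":[0,0,0],"fingers":0.17},{"twist":[0,0,0],"translation":[0,0,0],"fingers":0.22},{"twist":[0,0,0],"translation":[0,0,0],"fingers":0.26},{"twist":[0,0,0],"translation":[0,0,0],"fingers":0.26}]'; python3 f.py
python3 both.py L 130,110,330,320
```

```text
12.85 [ 554.05 -259.79  229.19] tool F [0.73 1.73 1.35] T [-0.13  0.18  0.04]
t: 13.35
ee_pos: [0.5542, -0.2598, 0.2295]
tcp_rot: [-180.0, 0.0, 5.3]
wrist_force: [-0.1, -0.1, 0.4]
finger_gap: 0.0222
13.35 [ 554.19 -259.8   229.52] tool F [-0.07  0.13 -0.37] T [0.04 0.05 0.  ]
13.5 scale 2.5 [ 0.63546274 -0.25066731  0.19855535]
```

View pics/L.png

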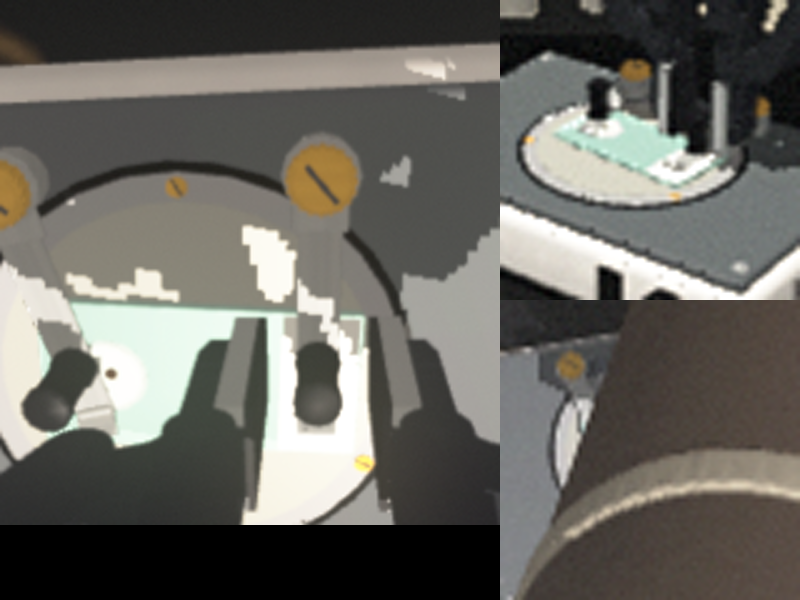

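```bash
python3 - <<'E'
from h import *
print(delta([.5437,-.2037,.2665],19.6))
E
python3 -m inch '[{"twist":[0,0,0],"translation":[0,0,-1],"fingers":0.26},{"twist":[0,0,0],"translation":[0,0,-2.4],"fingers":0.26},{"twist":[0,0,0],"translation":[0,0,-3.7],"fingers":0.35},{"twist":[0,0,0],"translation":[0,0,-3.7],"fingers":0.35}]'
python3 both.py M 130,110,330,320; python3 - <<'E'
from h import *
print(delta([.5437,-.2037,.2665],19.6))
E
```

```text
(array([ 0.  , -0.  , -0.25]), array([-0.53, -5.69, -3.7 ]))
t: 13.83
ee_pos: [0.5551, -0.2603, 0.2697]
tcp_rot: [179.9, -0.2, 5.3]
wrist_force: [-0.1, -0.8, -0.5]
finger_gap: 0.0297
13.9833 scale 2.5 [ 0.63653258 -0.25126278  0.23912557]
(array([ 0.  , -0.  , -0.25]), array([-0.52, -5.68,  0.01]))
```

```bash
python3 -m inch '[{"twist":[0,0,-0.06],"translation":[-0.1,-1.4,0],"fingers":0.35},{"twist":[0,0,-0.12],"translation":[-0.25,-2.8,0],"fingers":0.35},{"twist":[0,0,-0.18],"translation":[-0.4,-4.2,0],"fingers":0.35},{"twist":[0,0,-0.25],"translation":[-0.5,-5.7,0],"fingers":0.35},{"twist":[0,0,-0.25],"translation":[-0.5,-5.7,0],"fingers":0.35},{"twist":[0,0,-0.25],"translation":[-0.5,-5.7,0],"fingers":0.35},{"twist":[0,0,-0.25],"translation":[-0.5,-5.7,0],"fingers":0.35}]'
python3 look.py wN left_knob,left_tip; python3 - <<'E'
from h import *
import pickle
C=pickle.load(open("wN.pkl","rb"));p,r,o=tool();print(p,o["tcp_rot"])
for z in (.061,.071): print(z,proj(C,[p[0],p[1],z]))
c=C["color"][110:270,190:340];cv2.imwrite("pics/wNc.png",cv2.resize(c,None,fx=4,fy=4,interpolation=cv2.INTER_CUBIC))
E
```

```text
t: 14.57
ee_pos: [0.5439, -0.2044, 0.2662]
tcp_rot: [180.0, 0.0, 19.4]
wrist_force: [-1.0, -0.4, -0.2]
finger_gap: 0.0297
left_knob [([255.1, 225.5], 0.62)]
left_tip [([256.1, 237.8], 0.94)]
14.7167 [ 0.54392341 -0.20460113  0.26631341] [1.79978292e+02 1.79355258e-02 1.94507649e+01] [ 0.05443605  0.01257165 -0.07447386] 0.029838100153612466
[ 0.54392341 -0.20460113  0.26631341] [1.79978292e+02 1.79355258e-02 1.94507649e+01]
0.061 [259.16471241 227.24854498]
0.071 [259.30217808 234.06620732]
```

View pics/wNc.png

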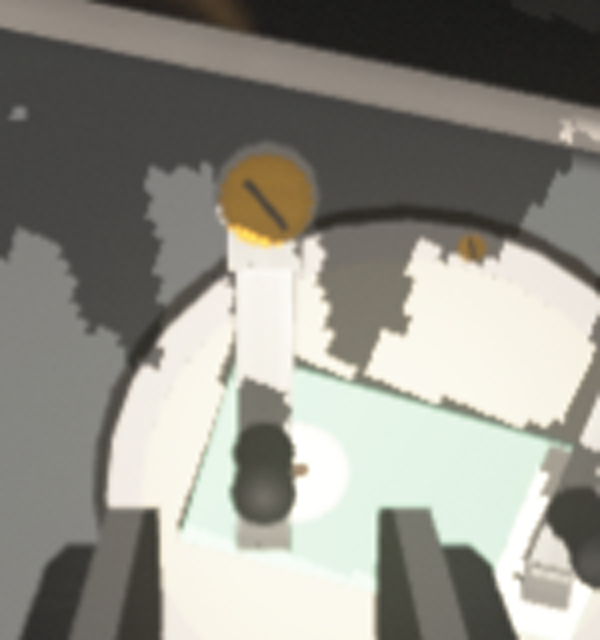

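View pics/M.png

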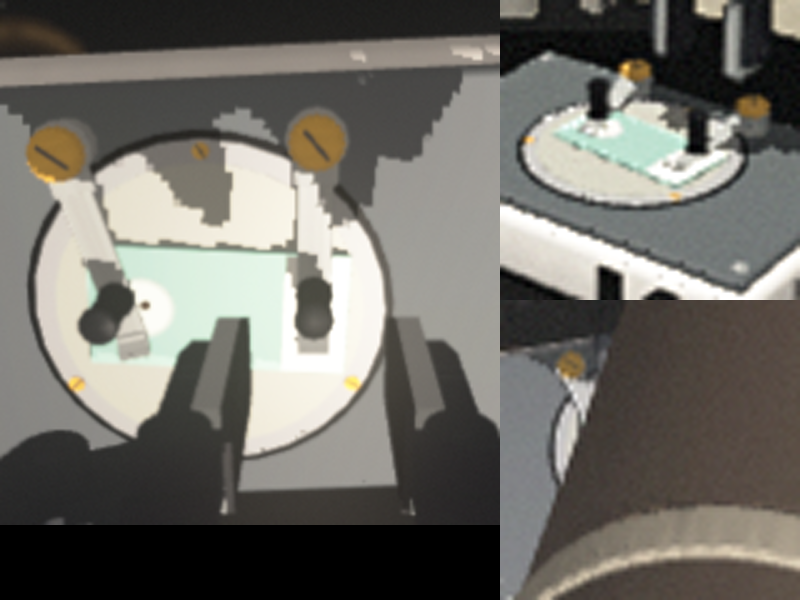

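```bash
python3 -m inch '[{"twist":[0,0,0],"translation":[0,-0.09,0],"fingers":0.35},{"twist":[0,0,0],"translation":[0,-0.09,1.2],"fingers":0.35},{"twist":[0,0,0],"translation":[0,-0.09,2.4],"fingers":0.35},{"twist":[0,0,0],"translation":[0,-0.09,3.4],"fingers":0.3},{"twist":[0,0,0],"translation":[0,-0.09,3.7],"fingers":0.25},{"twist":[0,0,0],"translation":[0,-0.09,3.7],"fingers":0.22},{"twist":[0,0,0],"translation":[0,-0.09,3.7],"fingers":0.22}]'
python3 f.py
python3 both.py O 130,110,330,320
```

```text
t: 15.3
ee_pos: [0.5436, -0.2027, 0.2289]
tcp_rot: [-180.0, 0.0, 19.6]
wrist_force: [-0.2, -0.3, -0.1]
finger_gap: 0.0189
15.3 [ 543.64 -202.66  228.95] tool F [-0.23  0.19  0.11] T [0.01 0.03 0.  ]
15.45 scale 2.5 [ 0.62049973 -0.17366752  0.19789897]
```

View pics/O.png

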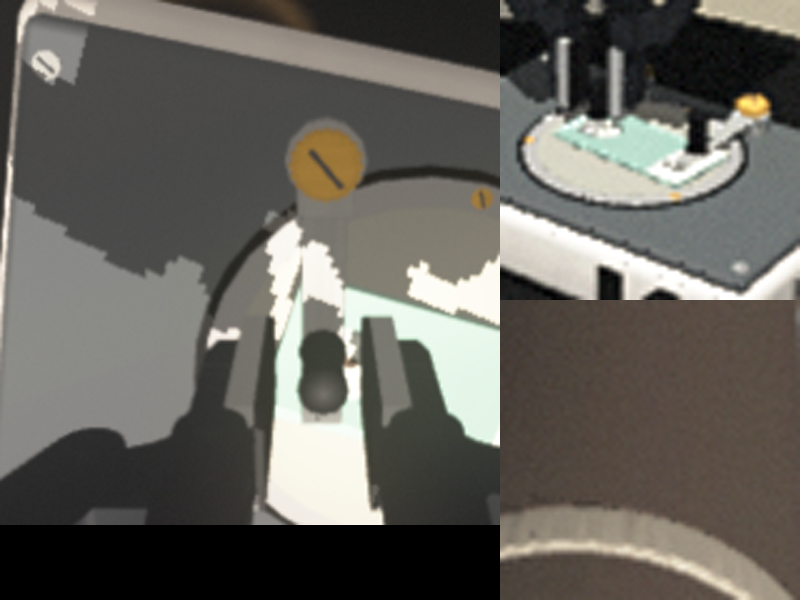

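```bash
python3 -m inch '[{"twist":[0,0,0],"translation":[0,0.07,0],"fingers":0.18},{"twist":[0,0,0],"translation":[0,0.07,0],"fingers":0.15},{"twist":[0,0,0],"translation":[0,0.07,0],"fingers":0.13},{"twist":[0,0,0],"translation":[0,0.07,0],"fingers":0.13}]'
python3 f.py
python3 both.py P 130,110,330,320
```

```text
t: 15.78
ee_pos: [0.544, -0.2034, 0.2297]
tcp_rot: [180.0, -0.0, 19.6]
wrist_force: [-0.8, -0.1, 0.1]
finger_gap: 0.0112
15.78 [ 543.97 -203.38  229.7 ] tool F [-0.76 -0.13 -0.05] T [-0.   -0.03  0.03]
15.9333 scale 2.5 [ 0.62086881 -0.17442865  0.19875706]
```

View pics/P.png

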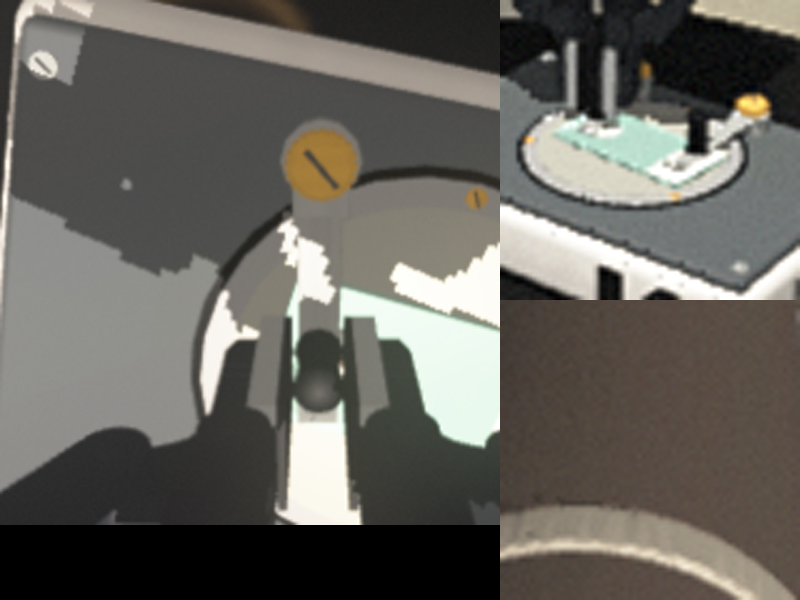

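```bash
python3 -m inch '[{"twist":[0,0,0],"translation":[0,0,-0.01],"fingers":0.1},{"twist":[0,0,0],"translation":[0,0,-0.02],"fingers":0.06},{"twist":[0,0,0],"translation":[0,0,-0.02],"fingers":0.03},{"twist":[0,0,0],"translation":[0,0,-0.02],"fingers":0.0},{"twist":[0,0,0],"translation":[0,0,-0.02],"fingers":0.0}]'
python3 f.py
```

```text
t: 16.35
ee_pos: [0.5439, -0.2034, 0.2297]
tcp_rot: [180.0, -0.0, 19.6]
wrist_force: [-0.3, 0.3, 1.8]
finger_gap: 0.0066
16.35 [ 543.92 -203.35  229.73] tool F [-0.22 -0.4  -1.77] T [ 0.05 -0.06  0.  ]
```

```bash
python3 -m inch '[{"twist":[0,0,0],"translation":[0.02,0,-0.08],"fingers":0.0},{"twist":[0,0,0],"translation":[0.04,0,-0.16],"fingers":0.0},{"twist":[0,0,0],"translation":[0.06,0,-0.24],"fingers":0.0},{"twist":[0,0,0],"translation":[0.08,0,-0.34],"fingers":0.0},{"twist":[0,0,0],"translation":[0.08,0,-0.34],"fingers":0.0}]'
python3 f.py
python3 both.py Q 130,110,330,320
```

```text
t: 16.77
ee_pos: [0.5446, -0.203, 0.2325]
tcp_rot: [-180.0, 0.0, 19.6]
wrist_force: [4.4, -2.1, -13.3]
finger_gap: 0.0068
16.77 [ 544.63 -203.05  232.46] tool F [ 3.4   3.47 13.33] T [-0.5   0.57  0.06]
16.9167 scale 2.5 [ 0.62151868 -0.17402836  0.20143824]
```

View pics/Q.png

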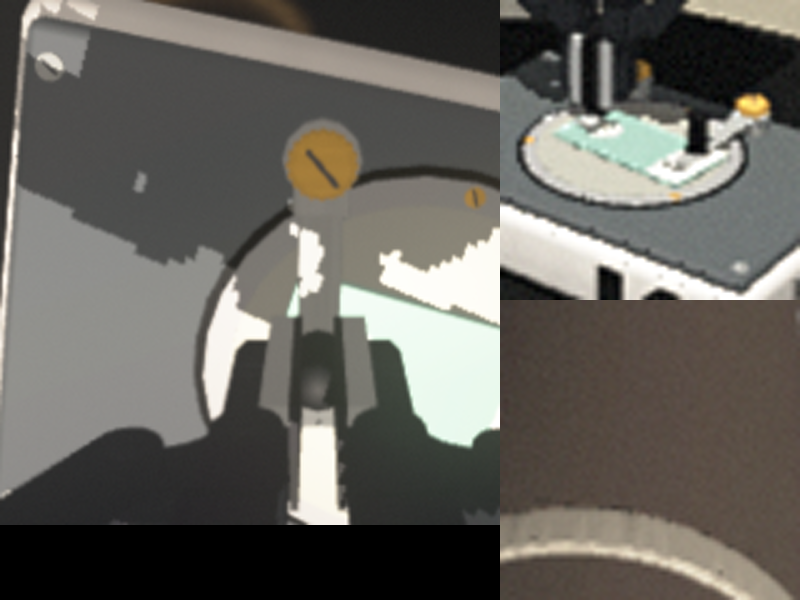

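```bash
python3 - <<'E'
from swing import *
import pickle
w,s,t=pickle.load(open("Q_b.pkl","rb"));print(atz(w,(258.8,175.2),.061))
w,s,t=pickle.load(open("I_b.pkl","rb"));print("R",atz(w,(130+323/2.5,110+178/2.5),.061))
w,s,t=pickle.load(open("P_b.pkl","rb"));print(atz(w,(130+321/2.5,110+163/2.5),.061))
N=pickle.load(open("wN.pkl","rb"));print(atz(N,(190+267/4,110+195/4),.061))
p,r,o=tool();print(p,o["tcp_rot"])
E
```

```text
[ 0.58649523 -0.1875829   0.061     ]
R [ 0.59576764 -0.25547328  0.061     ]
[ 0.58657709 -0.18758338  0.061     ]
[ 0.58679776 -0.18779214  0.061     ]
[ 0.54464445 -0.20300827  0.23257137] [-1.79980262e+02  1.76715883e-02  1.95902921e+01]
```

```bash
python3 - <<'E'
from swing import *
piv=np.array([.5862,-.1888])
print(tool()[2]["q"].round(1))
plan(piv,[.5446,-.2030],19.6,[.5446,-.2030,.2325],19.6,.2325,range(-4,-45,-4))
E
```

```text
[ 19.3  30.9  -4.9 106.4   3.7  42.9 -57.9]
-4 0.07 [ 0.01 -0.31 -0.  ] [ 0.5437 -0.2001  0.2325]
-8 0.14 [ 0.05 -0.61 -0.  ] [ 0.543  -0.1971  0.2325]
-12 0.209 [ 0.11 -0.91 -0.  ] [ 0.5426 -0.194   0.2325]
-16 0.279 [ 0.19 -1.21 -0.  ] [ 0.5423 -0.191   0.2325]
-20 0.349 [ 0.28 -1.5  -0.  ] [ 0.5423 -0.1879  0.2325]
-24 0.419 [ 0.4  -1.78 -0.  ] [ 0.5424 -0.1849  0.2325]
-28 0.489 [ 0.54 -2.06 -0.  ] [ 0.5428 -0.1818  0.2325]
-32 0.559 [ 0.7  -2.32 -0.  ] [ 0.5434 -0.1788  0.2325]
-36 0.628 [ 0.87 -2.57 -0.  ] [ 0.5442 -0.1758  0.2325]
-40 0.698 [ 1.07 -2.81 -0.  ] [ 0.5452 -0.1729  0.2325]
-44 0.768 [ 1.27 -3.04 -0.  ] [ 0.5464 -0.1701  0.2325]
```

```bash
python3 -m inch '[{"twist":[0,0,0.035],"translation":[0.01,-0.15,0],"fingers":0.0},{"twist":[0,0,0.07],"translation":[0.03,-0.29,0],"fingers":0.0},{"twist":[0,0,0.14],"translation":[0.07,-0.59,0],"fingers":0.0},{"twist":[0,0,0.209],"translation":[0.13,-0.89,0],"fingers":0.0},{"twist":[0,0,0.279],"translation":[0.21,-1.19,0],"fingers":0.0},{"twist":[0,0,0.349],"translation":[0.3,-1.48,0],"fingers":0.0},{"twist":[0,0,0.349],"translation":[0.3,-1.48,0],"fingers":0.0}]'
python3 f.py
python3 both.py S 130,110,330,320
```

```text
t: 17.5
ee_pos: [0.5426, -0.1876, 0.2327]
tcp_rot: [-180.0, 0.0, -0.6]
wrist_force: [4.2, -1.4, -14.0]
finger_gap: 0.0064
17.5 [ 542.57 -187.63  232.75] tool F [ 4.26  1.36 13.99] T [-0.23  0.79  0.08]
17.65 scale 2.5 [ 0.62415936 -0.18679912  0.20172456]
```

View pics/S.png

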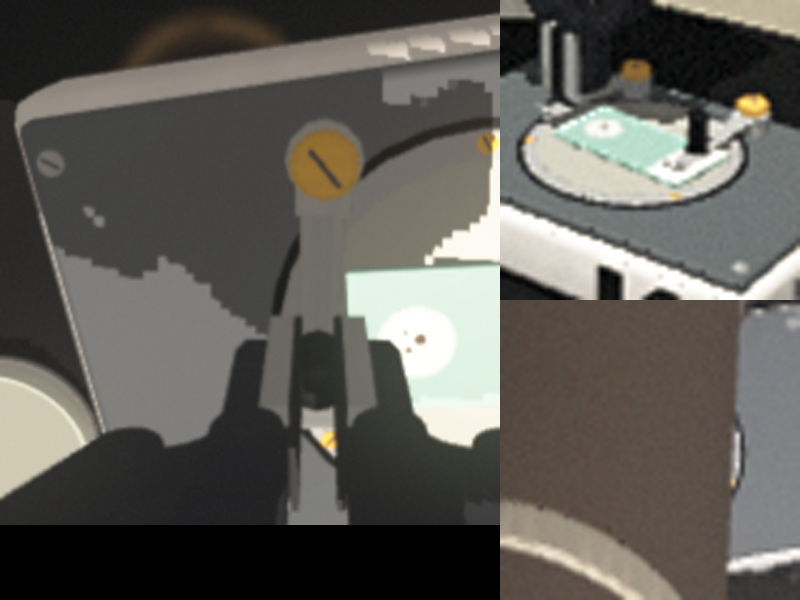

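```bash
python3 - <<'E'
from swing import *
plan(np.array([.5862,-.1888]),[.5426,-.1877],-.5,[.5426,-.1877,.2325],-.5,.2325,range(-4,-49,-4))
E
```

```text
-4 0.07 [ 0.02 -0.3  -0.  ] [ 0.5428 -0.1847  0.2325]
-8 0.14 [ 0.05 -0.61 -0.  ] [ 0.5432 -0.1816  0.2325]
-12 0.209 [ 0.11 -0.91 -0.  ] [ 0.5438 -0.1787  0.2325]
-16 0.279 [ 0.19 -1.2  -0.  ] [ 0.5446 -0.1757  0.2325]
-20 0.349 [ 0.29 -1.49 -0.  ] [ 0.5456 -0.1729  0.2325]
-24 0.419 [ 0.41 -1.77 -0.  ] [ 0.5468 -0.1701  0.2325]
-28 0.489 [ 0.54 -2.04 -0.  ] [ 0.5482 -0.1674  0.2325]
-32 0.559 [ 0.7 -2.3 -0. ] [ 0.5498 -0.1648  0.2325]
-36 0.628 [ 0.88 -2.55 -0.  ] [ 0.5516 -0.1623  0.2325]
-40 0.698 [ 1.07 -2.79 -0.  ] [ 0.5535 -0.1599  0.2325]
-44 0.768 [ 1.27 -3.01 -0.  ] [ 0.5556 -0.1577  0.2325]
-48 0.838 [ 1.5  -3.22 -0.  ] [ 0.5578 -0.1557  0.2325]
```

```bash
python3 -m inch '[{"twist":[0,0,0.07],"translation":[0.02,-0.3,0],"fingers":0.0},{"twist":[0,0,0.14],"translation":[0.05,-0.61,0],"fingers":0.0},{"twist":[0,0,0.209],"translation":[0.11,-0.91,0],"fingers":0.0},{"twist":[0,0,0.279],"translation":[0.19,-1.2,0],"fingers":0.0},{"twist":[0,0,0.349],"translation":[0.29,-1.49,0],"fingers":0.0},{"twist":[0,0,0.419],"translation":[0.41,-1.77,0],"fingers":0.0},{"twist":[0,0,0.489],"translation":[0.54,-2.04,0],"fingers":0.0},{"twist":[0,0,0.559],"translation":[0.7,-2.3,0],"fingers":0.0},{"twist":[0,0,0.628],"translation":[0.88,-2.55,0],"fingers":0.0},{"twist":[0,0,0.698],"translation":[1.07,-2.79,0],"fingers":0.0},{"twist":[0,0,0.768],"translation":[1.27,-3.01,0],"fingers":0.0},{"twist":[0,0,0.768],"translation":[1.27,-3.01,0],"fingers":0.0}]'
python3 f.py
python3 both.py U 100,80,400,350
```

```text
t: 18.65
ee_pos: [0.5555, -0.1586, 0.2328]
tcp_rot: [180.0, -0.0, -44.6]
wrist_force: [4.0, -3.0, -15.2]
finger_gap: 0.0066
18.65 [ 555.49 -158.62  232.82] tool F [ 4.98 -0.71 15.23] T [0.12 0.91 0.01]
18.8 scale 1.6666666666666667 [ 0.61363498 -0.21428576  0.20186634]
```

View pics/U.png

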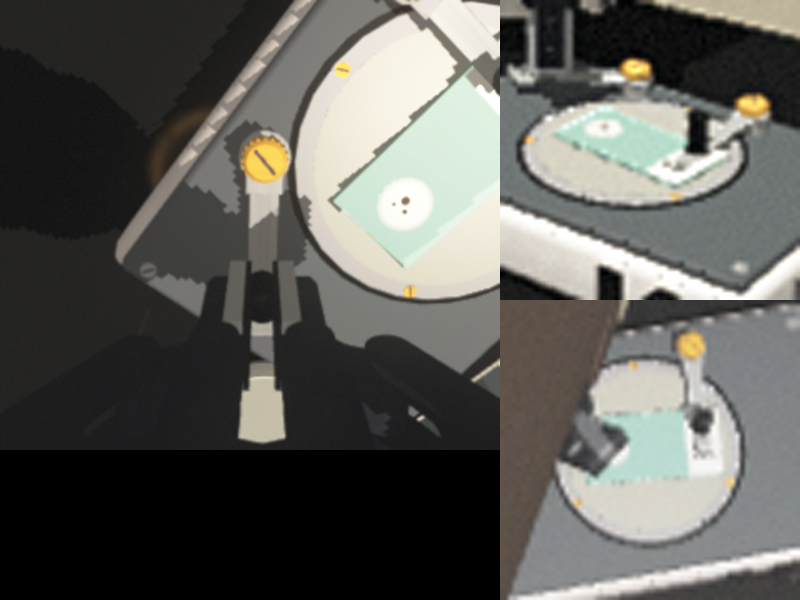

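```bash
python3 -m inch '[{"twist":[0,0,0],"translation":[-0.02,0,0.1],"fingers":0.0},{"twist":[0,0,0],"translation":[-0.04,0,0.2],"fingers":0.0},{"twist":[0,0,0],"translation":[-0.06,0,0.3],"fingers":0.0},{"twist":[0,0,0],"translation":[-0.06,0,0.4],"fingers":0.0},{"twist":[0,0,0],"translation":[-0.06,0,0.4],"fingers":0.0}]' >/dev/null; python3 f.py
python3 -m inch '[{"twist":[0,0,0],"translation":[0,0,0.06],"fingers":0.0},{"twist":[0,0,0],"translation":[0,0,0.1],"fingers":0.0},{"twist":[0,0,0],"translation":[0,0,0.1],"fingers":0.0}]' >/dev/null; python3 f.py
```

```text
19.22 [ 554.82 -158.06  229.52] tool F [1.47 2.63 3.2 ] T [-0.48  0.32  0.06]
19.47 [ 554.97 -157.71  228.54] tool F [-1.82  3.44 -0.72] T [-0.63 -0.1   0.02]
```

```bash
python3 -m inch '[{"twist":[0,0,0],"translation":[0,0,0.03],"fingers":0.0},{"twist":[0,0,0],"translation":[0,0,0.03],"fingers":0.1},{"twist":[0,0,0],"translation":[0,0,0.03],"fingers":0.14},{"twist":[0,0,0],"translation":[0,0,0.03],"fingers":0.2},{"twist":[0,0,0],"translation":[0,0,0.03],"fingers":0.26},{"twist":[0,0,0],"translation":[0,0,0.03],"fingers":0.3},{"twist":[0,0,0],"translation":[0,0,0.03],"fingers":0.3},{"twist":[0,0,0],"translation":[0,0,-1.5],"fingers":0.3},{"twist":[0,0,0],"translation":[0,0,-3.5],"fingers":0.3},{"twist":[0,0,0],"translation":[0,0,-6],"fingers":0.3},{"twist":[0,0,0],"translation":[0,0,-9],"fingers":0.3},{"twist":[0,0,0],"translation":[0,0,-10],"fingers":0.3}]'; python3 f.py
python3 both.py V 100,80,400,350
```

```text
t: 20.47
ee_pos: [0.5559, -0.1582, 0.332]
tcp_rot: [-179.8, -0.2, -44.4]
wrist_force: [0.9, -0.4, 0.2]
finger_gap: 0.0255
20.47 [ 555.93 -158.18  331.96] tool F [ 0.92 -0.38 -0.21] T [ 0.    0.09 -0.06]
20.6167 scale 1.6666666666666667 [ 0.61438726 -0.21371117  0.30135812]
```

View pics/V.png

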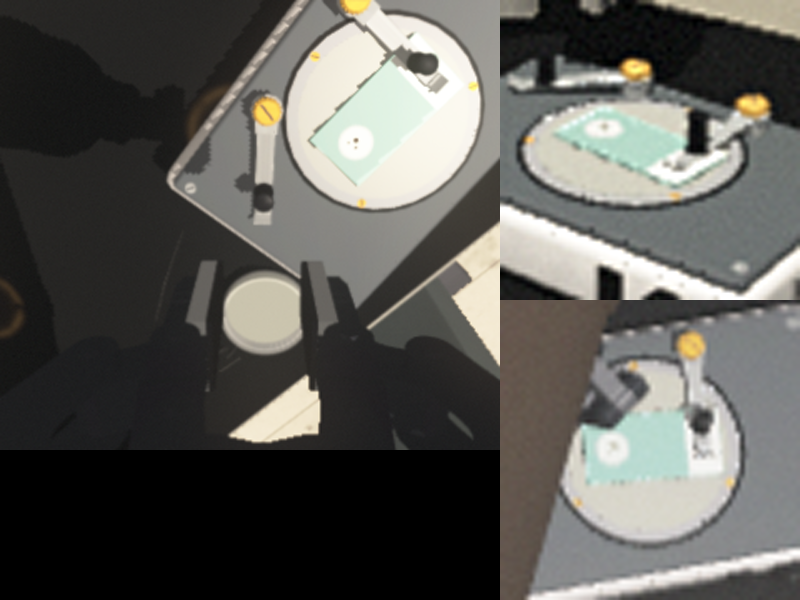

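```bash
python3 - <<'E'
import cv2,numpy as np
a=cv2.imread("pics/sE.png")[170:250,250:370];b=cv2.imread("pics/V_s.png")[170:250,250:370]
o=np.vstack([cv2.resize(x,(450,300),interpolation=cv2.INTER_CUBIC) for x in (a,b)]);cv2.imwrite("pics/cmp.png",o)
f=lambda x:np.float32(cv2.cvtColor(x,cv2.COLOR_BGR2GRAY))
# front-right slide edge region
for (y0,y1,x0,x1) in [(30,52,22,62)]:
    print(cv2.phaseCorrelate(f(a[y0:y1,x0:x1]),f(b[y0:y1,x0:x1])))
from h import *
import pickle
w,s,t=pickle.load(open("V_b.pkl","rb"))
k=300/180
u=lambda x,y:(100+x/(5/3),80+y/(5/3))
for n,q in (("fl",u(356,184)),("bl",u(309,139)),("fr",u(465,95))): print(n,atz(w,q,.0495).round(4))
E
```

```text
((6.557120732721746, 0.44734045009893464), 0.07390463749567668)
fl [ 0.5211 -0.1942  0.0495]
bl [ 0.5577 -0.1928  0.0495]
fr [ 0.518  -0.2669  0.0495]
```

View pics/cmp.png

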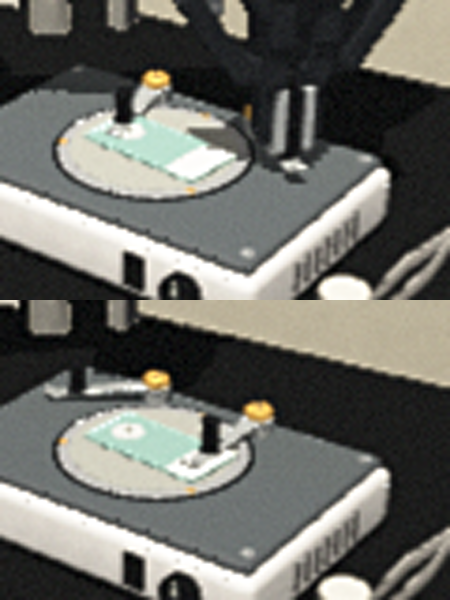

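```bash
python3 -c "
from workcell import *
print(monitor.get_obs()['t'],close_job())"
```

```text
the job is handed in; nothing more can be done
20.6167 None
```

I changed the clips over and handed the job in at 20.6 s. The right clip now holds the slide on the frosted end, and the left clip is parked at about 0.9 rad, clear of the slide.

**Right clip:** I pinched and lifted it, then swung it over the frosted end. I eased it down by feel, starting from about 12 N of lifting pull. Contact showed as the force slope rising from about 3 to 8 N/mm. Before letting go, the knob force was within about 2 N of zero. The wrist camera showed the tip lying in the frosted band.

**Left clip:** Only after that I lifted it, by about 2.8 mm at the knob, and swung it out. I lowered it to near-zero force before releasing it.

**Last checks:**
- **Slide position:** The scene pictures before and after show the slide's corners at the same pixels, and the left-front corner repeats within 1 mm. The right-front corner differed by about 5 mm in the last wrist view. I put that down to a rough pixel reading, since the scene view shows no shift. An automatic image comparison of the slide gave no usable match.
- **Force on the glass:** At one point while easing down, the tool pushed about 4.5 N onto the clip. I estimate about 6 N on the glass at that moment, under the 8 N limit but not measured directly.
- **Lift force:** The right clip's pull briefly reached about 16 N, above the 12 N expected, and the left clip's reached about 15 N. I lowered the right clip by 1.5 mm. From the knob rise, its tip was at most about 11 mm above the plate.

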